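# Fetch the corked flask from the back of the neck-rail rack and weigh it

## Robot

A 6-joint arm with a two-finger parallel gripper is mounted at the origin on the work surface; the furniture and walls round the work are solid. World frame = base frame: x ahead of the robot, y to its left, z up, the work surface at z = 0. Lengths are in mm, angles in degrees, forces in N, time in s.
With the tool pointing down it reaches from about 300 to 850 mm from the base axis. Payload 5.4 kg.
Tool frame: the origin (TCP) lies midway between the tips of the shut fingers; the grasp point (between the pads) lies manip.grasp_offset behind it (manip.grasp_offset is the distance from the TCP to the grasp point, in mm); z points along the fingers, y is the line along which they close (so a half turn about z gives the same grasp; the last joint's range is limited). The gripper opens to 85 mm and grips with 20 to 120 N. Pads are 22 mm wide; open, the fingers measure 114 mm over their backs; the gripper's body (76 mm by 85 mm) begins 54 mm behind the grasp point. The pads swing forward as they close: fully open they stand 13 mm farther back than shut.
Start: joints at [-75.522, 9.076, 91.501, -0, 79.423, -12.038], TCP at [256.687, -514.508, 231.299] pointing down, gripper open.
Joint ranges: [-166.64, 166.64], [-54.1, 131.32], [10.49, 154.53], [-73.88, 253.88], [9.74, 151.15], [-171.62, 171.62]. Speed limits (degrees/s): [147.25, 147.25, 180, 180, 180, 180].

## Interface

Orientations are given as [roll, pitch, yaw] about the fixed x, y, z axes, in that order (R = Rz(yaw) Ry(pitch) Rx(roll)).
In Python, from plant import observe, eyes, ticket, models, manip gives the robot as it stands.
- The arm moves only by the shell command python3 -m handwheel 'ROWS' [OPENING]. ROWS is a JSON object of lists of equal length, an entry for each row: "offset": the shift along the tool's x, y, z in m, a list of three; "rotation": the turn, a rotation vector about the tool's x, y, z in degrees, a list of three. In form: {"offset": [[tx, ty, tz], ...], "rotation": [[rx, ry, rz], ...]}. A call has 1 to 12 rows; each row is the pose to reach, as a shift and turn from the pose commanded when the call began, along the tool's axes at that moment; what a row does not reach only later rows make up. A row lasts 1/8 s, in which the tool goes at most 62.5 mm and 10.7 degrees, less where a joint would pass 70% of its speed; a pose out of reach is approached as far as the arm can. A call with a gripper value outside its range is refused whole. OPENING is the finger opening in m, from 0 to 0.0854, set as the call begins (- or left out, the last holds). The fingers move at their own pace and stop on an object; the grip force is fixed at half the most. Time passes only in rows, so rows that repeat a pose let the fingers close. It gives the time, the measured TCP pose, the force, the opening and the grip force at its end, in the units of the state.
- observe(): the state, without advancing time (a new reading comes with each control period).
- eyes.capture(name): name is "scene" or "top" or "wrist"; returns a dict with "frame" (384x512x3 uint8, red, green, blue), "z_map" (384x512 float32, mm along the optical axis (not along the pixel's ray), 0 where there is no reading), "vertical_fov" (degrees; the focal length in pixels is half the picture's height over the tangent of half this angle, whatever the lens; pixels are square), "cx", "cy" (the principal point, pixels), "rvec" (rotation vector, rad) and "tvec" (3), from world to camera coordinates, as OpenCV has them; the wrist camera has in their place "T_tool_cam" (4x4, takes a point from camera to tool coordinates, whose origin is the TCP and whose axes are the flange's). Camera axes: x right, y down, z forward; pixel columns grow to the right and rows downward; lengths in mm; the calibration is good to about 2 mm. A picture is of the moment at which its call begins: read the wrist's pose just before it.
- ticket.close_job(): hands the job in; it is judged then, once.
Trained networks look in a picture, given as the dict that the camera call returned (one of the last four; its "shot" number tells which), for a name from the list of things; names that differ only in an ending like _2 or _b are one class to them, and where a whole thing is asked for, a point or a joint stands for the part that bears it (a point fixed in the world has none). Each returns a list of dicts, best first, with "confidence" (0 to 1); they miss things now and then, are a little off and sometimes report something else, mostly with a low value. They report only what shows in the picture. A call takes as long as a camera call. They do not tell look-alikes from the thing itself.
- models.recognise(picture, query): "rect" ([left, top, width, height] in pixels, round what is visible of it).
- models.cut_out(picture, query): "pixels" (384x512 bool, what is visible of it) and "rect" ([left, top, width, height] in pixels, round what is visible of it).
- models.landmark_of(picture, query): "pixel" ([row, column] in pixels: a listed point, or the origin of a listed thing).
The state is a dict: "t": time; "q": joint angles; "qvel": joint speeds; "joint_efforts": joint torques, N m; "tcp_pos": TCP position; "eef_rot": TCP orientation; "force": force on the tool from outside, world axes, zero at the start; "ft_torque": the same for the moment, N m; "opening": opening from 0.0 (shut) to 1.0 (fully open); "gripper_force": force on a finger pad.
Only numpy, scipy, OpenCV 4.12 (cv2) and the standard library are available. Lean on these libraries where they do the work, as an engineer would, in place of code of your own. Each camera call takes 0.05 s, during which the arm holds its last target. There are 200 camera calls.

## Task

The flask with the cork is to be weighed; it stands last in one of the two lanes of the flask rack, where the neck rods let flasks out only by sliding. Slide the two flasks in front of it out, stand them aside in the steel tray, stand the corked flask on the middle of the balance pan, then slide those two back into the rack, each where it stood. Keep every flask upright, and finish with all the other flasks where you found them.

Things in the scene. Friction and masses are not known exactly. Their poses are not given: they have to be found in the camera images.
- flask_cork: Empty conical flask, clear glass: foot 66 mm across, cone up to 77 mm, neck 24 mm, rim bead 27 mm across at 109 to 115 mm above the foot; a tall tapered cork stands 23 mm above the rim (top 25 mm across, at 138 mm). The one to weigh, last in its lane. 0.12 kg, round; origin: centre of its underside, z up. Hold by rim and neck from above.
- flask_open: Empty conical flask, clear glass: foot 66 mm across, cone up to 77 mm, neck 24 mm, rim bead 27 mm across at 109 to 115 mm above the foot; no closure, open mouth. 0.12 kg, round; origin: centre of its underside, z up. Hold by rim and neck from above.
- flask_bung: Empty conical flask, clear glass: foot 66 mm across, cone up to 77 mm, neck 24 mm, rim bead 27 mm across at 109 to 115 mm above the foot; dark rubber bung to 128 mm with a thin upright glass tube (6 mm) in it, tube top at 153 mm. 0.12 kg, round; origin: centre of its underside, z up. Hold by rim and neck from above.
- flask_cap: Empty conical flask, clear glass: foot 66 mm across, cone up to 77 mm, neck 24 mm, rim bead 27 mm across at 109 to 115 mm above the foot; smooth straight metal cap over the rim, 33 mm across, from 94 to 120 mm. 0.12 kg, round; origin: centre of its underside, z up. Hold by rim and neck from above.
- flask_screw: Empty conical flask, clear glass: foot 66 mm across, cone up to 77 mm, neck 24 mm, rim bead 27 mm across at 109 to 115 mm above the foot; black ribbed screw cap, 35 mm across, from 100 to 122 mm. 0.12 kg, round; origin: centre of its underside, z up. Hold by rim and neck from above.
- flask_plug: Empty conical flask, clear glass: foot 66 mm across, cone up to 77 mm, neck 24 mm, rim bead 27 mm across at 109 to 115 mm above the foot; white mushroom-shaped plug, 31 mm across at 126 mm, top at 138 mm. 0.12 kg, round; origin: centre of its underside, z up. Hold by rim and neck from above.
- rack: Fixed flask rack: base plate 310 (x) x 220 mm, top 4 mm above the bench, where the flasks stand; 8 mm steel rods run along x at 80 to 88 mm above the bench. Origin: underside centre. +x points to the closed end, -x to the mouth. Two lanes, y = +0.046 and -0.046, three flasks in each, near x = 0.104 (last), 0.030, -0.044 (first). Keep finger tips above 92 mm from the bench here.
- rack_mouth (a point): Point on the rack plate's top between the lanes, at x = -0.120 of the rack, axes as the rack's. In the lanes the necks pass between rods 42 mm apart, above the wide cones: a flask cannot be lifted out, only slid out along -x. Rods splay from rack x = -0.060 and end at -0.094 (7 mm post between the lanes at -0.080); abreast of this point, in its lane, a flask is free to be lifted or set down.
- balance: Fixed portable balance, white body 130 x 130 mm, round flat steel pan 96 mm across, pan top 42 mm above the bench. Origin: on the bench, under the pan's centre. Its display is at -x.
- tray: Fixed shallow steel tray, 120 mm (x) by 200 mm (y), walls 3 mm thick and 16 mm high, inner floor 3 mm above the bench. Origin: underside centre. Room for two flasks side by side along y, for example at y = +0.045 and -0.045.
There are look-alikes about, which are no part of the job. Leave any blue or red look-alike of the flask_cap alone.

How it is judged (in metres and radians):
On the way, in this order (a step that is already met when the one before it is completed fails the run):
1. the corked flask is slid out of the rack's mouth while the two from in front of it stand in the tray and the rest are where they were (x of flask_cork in the frame of rack below -0.085 m and distance of flask_open from where it was at the start of the episode below 0.014 m and (distance of flask_bung from where it was at the start of the episode below 0.014 m or (x of flask_bung in the frame of tray between -0.055 and 0.055 m and y of flask_bung in the frame of tray between -0.095 and 0.095 m and z of flask_bung in the frame of tray below 0.008 m and angle between flask_bung's own z axis and vertical below 0.08 rad and contact force between the fingers and flask_bung below 0.2 N)) and (distance of flask_cap from where it was at the start of the episode below 0.014 m or (x of flask_cap in the frame of tray between -0.055 and 0.055 m and y of flask_cap in the frame of tray between -0.095 and 0.095 m and z of flask_cap in the frame of tray below 0.008 m and angle between flask_cap's own z axis and vertical below 0.08 rad and contact force between the fingers and flask_cap below 0.2 N)) and (distance of flask_screw from where it was at the start of the episode below 0.014 m or (x of flask_screw in the frame of tray between -0.055 and 0.055 m and y of flask_screw in the frame of tray between -0.095 and 0.095 m and z of flask_screw in the frame of tray below 0.008 m and angle between flask_screw's own z axis and vertical below 0.08 rad and contact force between the fingers and flask_screw below 0.2 N)) and (distance of flask_plug from where it was at the start of the episode below 0.014 m or (x of flask_plug in the frame of tray between -0.055 and 0.055 m and y of flask_plug in the frame of tray between -0.095 and 0.095 m and z of flask_plug in the frame of tray below 0.008 m and angle between flask_plug's own z axis and vertical below 0.08 rad and contact force between the fingers and flask_plug below 0.2 N))), for 0.1 s.
2. the corked flask stands on the middle of the balance pan, released (horizontal distance between flask_cork and balance below 0.014 m and z of flask_cork in the frame of balance between 0.038 and 0.046 m and angle between flask_cork's own z axis and vertical below 0.06 rad and contact force between the fingers and flask_cork below 0.2 N), for 0.3 s.
At the end, for the whole second after the job is handed in: The corked flask stands upright on the balance pan, within 14 mm of its centre; each of the other five stands upright within 14 mm of where it stood at the start; all are at rest (horizontal distance between flask_cork and balance below 0.014 m and z of flask_cork in the frame of balance between 0.038 and 0.046 m and angle between each of flask_cork, flask_open, flask_bung, flask_cap, flask_screw, flask_plug's own z axis and vertical below 0.06 rad and distance of each of flask_open, flask_bung, flask_cap, flask_screw, flask_plug from where it was at the start of the episode below 0.014 m and linear speed of each of flask_cork, flask_open, flask_bung, flask_cap, flask_screw, flask_plug below 0.02 m/s); the robot touches nothing.
It fails at once if a flask is tipped by more than about 30 degrees (angle between any of flask_cork, flask_open, flask_bung, flask_cap, flask_screw, flask_plug's own z axis and vertical above 0.52 rad).
It also fails if it takes over 128 s, if anything falls off the work surface, if the arm or the gripper's body presses on something with over 40 N, if the wrist force passes 120 N, or if a joint passes its speed limit or range.

## Working session

There is one attempt and no reset: what is moved stays moved. The work goes in short steps, Python scripts to look and compute and a shell command to move; the robot and the scene stay as the last step left them, time stands still between calls to the robot, and variables do not carry over. Pictures are saved under pics/ and viewed, at most 14 in all, crops included, and the job is handed in when it is done.

```bash
mkdir -p pics; cat > h.py <<'E'
import numpy as np, cv2
from plant import observe, eyes, ticket, models, manip
from scipy.spatial.transform import Rotation as R
def cam(p):
    f=p["frame"].shape[0]/2/np.tan(np.radians(p["vertical_fov"])/2)
    K=np.array([[f,0,p["cx"]],[0,f,p["cy"]],[0,0,1]]); M=np.eye(4)
    M[:3,:3]=cv2.Rodrigues(np.array(p["rvec"],float))[0]; M[:3,3]=np.ravel(p["tvec"])
    return K,M
def world_at_z(p,u,v,z):
    K,M=cam(p); d=M[:3,:3].T@np.linalg.solve(K,[u,v,1]); c=-M[:3,:3].T@M[:3,3]
    return c+d*(z-c[2])/d[2]
def world_depth(p,u,v):
    K,M=cam(p); z=p["z_map"][int(v),int(u)]; return M[:3,:3].T@(np.linalg.solve(K,[u,v,1])*z-M[:3,3])
def save(p,n,rect=None,s=1):
    im=p["frame"][:,:,::-1]
    if rect: x,y,w,h=rect; im=im[y:y+h,x:x+w]
    cv2.imwrite("pics/"+n,cv2.resize(im,None,fx=s,fy=s,interpolation=cv2.INTER_CUBIC))
E
python3 - <<'E'
from h import *
o=observe(); print(o["t"],o["tcp_pos"],o["eef_rot"],o["opening"],manip.grasp_offset)
for c in("top","scene"):
    p=eyes.capture(c); save(p,c+"0.png",s=1.5)
    K,M=cam(p); print(c,-M[:3,:3].T@M[:3,3])
    for q in["flask_cork","flask_open","flask_bung","flask_cap","flask_screw","flask_plug","rack","rack_mouth","balance","tray"]:
        zo={"rack_mouth":4,"balance":0,"tray":0,"rack":0}.get(q,4)
        print(q,[(np.round(r["rect"]).tolist(),round(r["confidence"],2)) for r in models.recognise(p,q)[:3]],[(np.round(r["pixel"]).tolist(),round(r["confidence"],2),np.round(world_at_z(p,r["pixel"][1],r["pixel"][0],zo)[:2]).tolist()) for r in models.landmark_of(p,q)[:3]])
E
```

```text
0.0 [ 256.54625006 -513.91100386  230.29288755] [-1.79891198e+02 -2.47362809e-02  2.65145955e+01] 0.9960900149076961 18.700000000000003
top [ 286.58064873  -88.86360803 1432.18992774]
flask_cork [] [([167.0, 318.0], 0.95, [599.0, -269.0])]
flask_open [([310.0, 185.0, 24.0, 21.0], 0.84)] [([199.0, 318.0], 0.77, [503.0, -269.0])]
flask_bung [] [([202.0, 268.0], 0.91, [493.0, -122.0]), ([167.0, 317.0], 0.69, [596.0, -265.0])]
flask_cap [([354.0, 189.0, 24.0, 22.0], 0.93), ([256.0, 156.0, 22.0, 27.0], 0.86), ([354.0, 131.0, 26.0, 29.0], 0.82)] [([199.0, 365.0], 0.86, [504.0, -403.0]), ([148.0, 362.0], 0.61, [656.0, -400.0]), ([172.0, 268.0], 0.56, [580.0, -121.0])]
flask_screw [([285.0, 188.0, 19.0, 24.0], 0.79)] [([202.0, 295.0], 0.76, [493.0, -201.0])]
flask_plug [([278.0, 154.0, 23.0, 25.0], 0.77)] [([167.0, 291.0], 0.57, [596.0, -189.0])]
rack [([226.0, 140.0, 120.0, 90.0], 0.65), ([127.0, 201.0, 82.0, 49.0], 0.49)] [([184.0, 283.0], 0.6, [547.0, -165.0]), ([191.0, 245.0], 0.34, [523.0, -55.0]), ([153.0, 172.0], 0.16, [634.0, 162.0])]
rack_mouth [([226.0, 140.0, 117.0, 91.0], 0.95), 
[... 301 characters left out ...]
cork [] []
flask_open [] []
flask_bung [([235.0, 180.0, 21.0, 39.0], 0.89)] [([212.0, 249.0], 0.74, [500.0, -117.0]), ([202.0, 271.0], 0.53, [576.0, -125.0])]
flask_cap [([306.0, 245.0, 22.0, 42.0], 0.89), ([346.0, 218.0, 26.0, 38.0], 0.69)] [([250.0, 355.0], 0.8, [647.0, -405.0]), ([200.0, 272.0], 0.55, [584.0, -119.0])]
flask_screw [] [([215.0, 249.0], 0.35, [493.0, -124.0])]
flask_plug [([216.0, 167.0, 120.0, 76.0], 0.38)] [([193.0, 241.0], 0.19, [526.0, -39.0])]
rack [] []
rack_mouth [] [([197.0, 239.0], 0.72, [513.0, -48.0])]
balance [([236.0, 128.0, 20.0, 23.0], 0.46), ([264.0, 169.0, 10.0, 28.0], 0.38)] [([148.0, 229.0], 0.6, [623.0, 159.0])]
tray [([149.0, 167.0, 7.0, 4.0], 0.51)] []
```

View pics/top0.png

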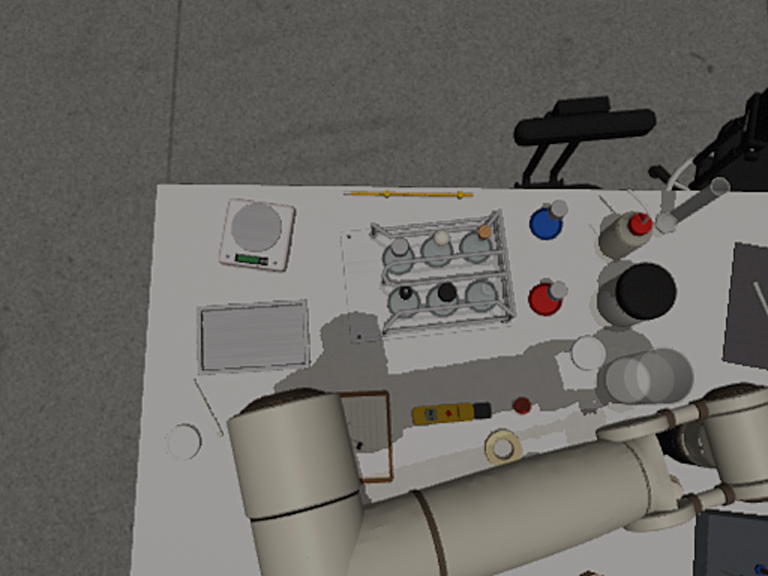

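View pics/scene0.png

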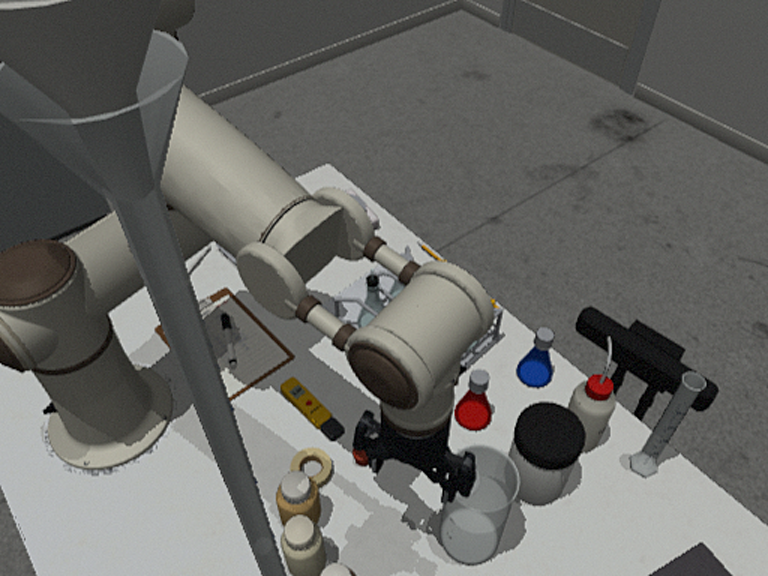

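The top view (1.5x) shows the rack with its mouth to the left (+y).
- Far lane, mouth inward: cap (400,246), plug (441,238), cork (484,232).
- Near lane: bung (405,292), screw (447,292), open (482,290).
- Balance at (257,226), tray at (253,337). The blue (546,222) and red (545,298) look-alikes stand right of the rack.

So the cap and the plug have to come out before the cork.

```bash
python3 - <<'E'
from h import *
p=eyes.capture("top"); save(p,"rack0.png",(125,120,230,120),3.4)
K,M=cam(p); v,u=np.mgrid[:384,:512]; z=p["z_map"]
P=(np.stack([u,v,np.ones_like(u)],-1)@np.linalg.inv(K).T)*z[...,None]
W=(P-M[:3,3])@M[:3,:3]
W[z==0]=np.nan; np.save("W.npy",W)
roi=np.zeros(z.shape,bool); roi[125:235,220:350]=1
m=(roi&(W[...,2]>106)).astype(np.uint8)
n,l,s,c=cv2.connectedComponentsWithStats(m)
for i in range(1,n):
    if s[i,4]>3:
        a=W[l==i]; print("head",c[i].round(1),s[i,4],"med",np.median(a,0).round(1),"zmax",a[:,2].max().round(1),"ctr",((a.max(0)+a.min(0))/2).round(1))
# rods
m=roi&(W[...,2]>70)&(W[...,2]<104); print("rods zmax pct",np.nanpercentile(W[m][:,2],[50,95]), np.nanmin(W[m],0),np.nanmax(W[m],0))
# balance pan
for nm,(x0,y0,w,h),lo,hi in[("pan",(140,125,65,65),37,48),("traywall",(122,195,95,62),9,24),("plate",(215,135,70,100),2.2,8)]:
    roi=np.zeros(z.shape,bool); roi[y0:y0+h,x0:x0+w]=1
    m=roi&(W[...,2]>lo)&(W[...,2]<hi); a=W[m]
    k=a[:,:2].astype(np.float32); print(nm,len(a),np.median(a,0).round(1),"minrect",cv2.minAreaRect(k),"circ",cv2.minEnclosingCircle(k))
E
```

```text
head [322.2 155.1] 95 med [ 601.4 -262.6  139.9] zmax 147.6 ctr [ 603.4 -263.3  126.9]
head [294.1 158. ] 104 med [ 591.9 -187.4  138.2] zmax 144.7 ctr [ 593.4 -189.1  127.3]
head [266.3 164. ] 116 med [ 578.  -113.2  122.2] zmax 129.1 ctr [ 580.  -114.6  117.9]
head [325.8 190.5] 47 med [ 509.9 -274.3  117.7] zmax 122.5 ctr [ 509.1 -273.1  114.4]
head [297.9 194.2] 141 med [ 496.6 -198.8  125.4] zmax 132.0 ctr [ 496.8 -199.2  119.4]
head [270.1 195.5] 80 med [ 491.5 -124.3  130.9] zmax 157.8 ctr [ 492.3 -126.   133.8]
rods zmax pct [86.59594951 92.42403564] [ 430.55613861 -325.60365671   70.01750313] [660.8172726  -60.59690491 103.54125306]
pan 886 [627.5 158.5  41.4] minrect ((617.8218383789062, 157.5540771484375), (119.8900375366211, 119.99321746826172), 83.50778198242188) circ ((621.0330810546875, 155.60562133789062), 73.41576385498047)
traywall 745 [429.4 167.6  15.8] minrect ((422.648681640625, 172.20045471191406), (164.5301513671875, 232.99899291992188), 4.943181037902832) circ ((411.78741455078125, 163.97872924804688), 129.27395629882812)
plate 2402 [537.5 -59.4   4.4] minrect ((545.4481201171875, -67.69042205810547), (293.6575927734375, 204.1120147705078), 0.8334677815437317) circ ((546.9575805664062, -65.9624252319336), 175.1981658935547)
```

View pics/rack0.png

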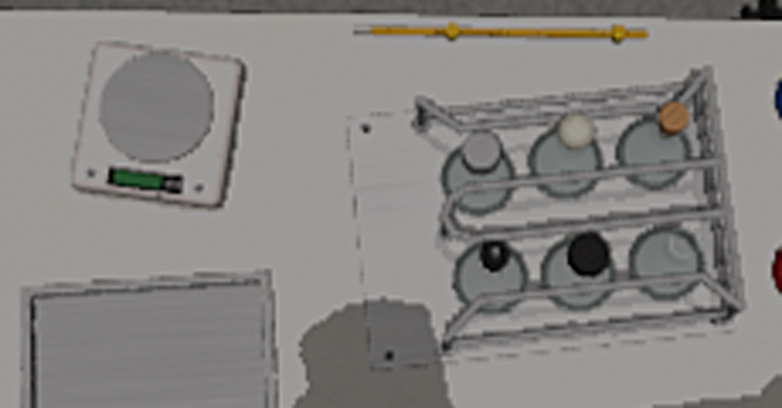

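```bash
python3 - <<'E'
from h import *
p=eyes.capture("top")
c=lambda x,y:(x/3.4+125,y/3.4+120)
def W(pts,z): return np.array([world_at_z(p,*q,z)[:2] for q in pts])
for n,a,b in[("rodB",(500,184),(715,161)),("rodA",(480,233),(722,210)),("rodnear",(490,297),(700,273)),("rodfar",(470,124),(690,100))]:
    w=W([c(*a),c(*b)],84); d=w[0]-w[1]; print(n,w.round(1).tolist(),np.degrees(np.arctan2(-d[0],d[1])).round(1))
w=W([c(350,118),c(372,368)],4);print("plate mouth edge",w.round(1).tolist(),w.mean(0),np.degrees(np.arctan2(*(w[0]-w[1])[::-1])).round(1))
print("screws",W([c(366,128),c(389,356)],5).round(1).tolist())
# pan: ellipse of gray disc
g=cv2.cvtColor(p["frame"],cv2.COLOR_RGB2GRAY); r=g[125:185,143:203]
for q in("balance","tray"):
    for x in models.cut_out(p,q)[:2]:
        m=x["pixels"]; v,u=np.nonzero(m); z=16 if q=="tray" else 40
        w=W(np.c_[u,v],z).astype(np.float32); print(q,x["confidence"],cv2.minAreaRect(w))
print("pan",W([c(100,107),c(214,107),c(157,52),c(157,162)],42).round(1).tolist())
w=W([(197/1.5,306/1.5),(307/1.5,299/1.5),(311/1.5,370/1.5),(200/1.5,375/1.5)],16); print("tray",w.round(1).tolist(),w.mean(0))
E
```

```text
rodB [[558.4, -130.9], [579.9, -305.9]] 7.0
rodA [[517.8, -115.1], [539.3, -311.0]] 6.3
rodnear [[465.8, -123.6], [487.5, -292.5]] 7.3
rodfar [[608.0, -106.0], [630.7, -286.1]] 7.2
plate mouth edge [[630.9, -3.1], [414.8, -26.7]] [522.85987919 -14.89640909] 6.2
screws [[622.0, -17.2], [425.0, -40.8]]
balance 0.92 ((616.2196044921875, 156.94015502929688), (131.63482666015625, 131.7993621826172), 82.84449768066406)
tray 0.94 ((422.99896240234375, 161.75218200683594), (132.23074340820312, 209.85348510742188), 3.6748623847961426)
pan [[628.3, 205.3], [629.7, 109.4], [676.9, 159.4], [581.7, 155.3]]
tray [[479.3, 269.2], [495.6, 59.9], [360.7, 48.1], [348.7, 256.1]] [421.0627667  158.34368112]
```

```bash
python3 -m handwheel '{"offset":[[0,0,-0.03],[0,0,-0.06],[0.046,-0.018,-0.06],[0.092,-0.036,-0.06],[0.138,-0.054,-0.06],[0.184,-0.072,-0.06],[0.23,-0.09,-0.06],[0.276,-0.108,-0.06],[0.322,-0.126,-0.06],[0.368,-0.144,-0.06],[0.414,-0.162,-0.06],[0.456,-0.179,-0.06]],"rotation":[[0,0,0],[0,0,0],[0,0,-8],[0,0,-16],[0,0,-24],[0,0,-32],[0,0,-40],[0,0,-48],[0,0,-56],[0,0,-64],[0,0,-70.5],[0,0,-70.5]]}' 0.05
python3 -m handwheel '{"offset":[[0,0,0],[0,0,0]],"rotation":[[0,0,0],[0,0,0]]}'
cat >> h.py <<'E'
def wcap():
    o=observe(); p=eyes.capture("wrist")
    T=np.eye(4); T[:3,:3]=R.from_euler("xyz",o["eef_rot"],degrees=True).as_matrix(); T[:3,3]=o["tcp_pos"]
    E=np.linalg.inv(T@np.array(p["T_tool_cam"])); p["rvec"]=cv2.Rodrigues(E[:3,:3])[0]; p["tvec"]=E[:3,3]
    return o,p
E
python3 - <<'E'
from h import *
o,p=wcap(); print(o["tcp_pos"],o["eef_rot"],o["q"]); save(p,"w1.png",s=1.5)
K,M=cam(p); print(-M[:3,:3].T@M[:3,3],M[:3,:3][2],K[0,0])
for q,z in[("flask_cork",4),("flask_plug",4),("flask_cap",4),("rack_mouth",4),("rack",0)]:
    print(q,[(np.round(r["pixel"]).tolist(),round(r["confidence"],2),world_at_z(p,r["pixel"][1],r["pixel"][0],z)[:2].round().tolist()) for r in models.landmark_of(p,q)[:3]],[(np.round(r["rect"]).tolist(),round(r["confidence"],2)) for r in models.recognise(p,q)[:3]])
E
```

```text
t: 3.8
tcp_pos: [585.8, -149.3, 291.3]
eef_rot: [180.0, 0.0, 97.1]
force: [-0.2, -0.7, -0.6]
opening: 0.588
gripper_force: 0.0
t: 4.05
tcp_pos: [584.5, -151.1, 291.2]
eef_rot: [-180.0, 0.0, 97.0]
force: [0.1, -0.4, 0.4]
opening: 0.585
gripper_force: 0.0
[ 584.50273715 -151.11029823  291.16672295] [-1.79965720e+02  1.62939697e-02  9.70187784e+01] [-2.59337265e+01  1.14616137e+01  8.20540219e+01 -3.23794070e-02
  8.65042672e+01 -3.29505200e+01]
[577.34225585 -85.68608415 432.02353681] [ 0.03218716 -0.26018583 -0.96502193] 323.6794304570286
flask_cork [([236.0, 263.0], 0.97, [606.0, -264.0])] [([243.0, 222.0, 34.0, 75.0], 0.91), ([237.0, 102.0, 44.0, 51.0], 0.68)]
flask_plug [([184.0, 262.0], 0.85, [594.0, -188.0])] [([242.0, 159.0, 37.0, 67.0], 0.6), ([118.0, 33.0, 196.0, 262.0], 0.16)]
flask_cap [([126.0, 256.0], 0.92, [577.0, -112.0]), ([307.0, 186.0], 0.92, [505.0, -393.0]), ([320.0, 280.0], 0.81, [649.0, -397.0])] [([239.0, 102.0, 45.0, 50.0], 0.94), ([190.0, 296.0, 16.0, 38.0], 0.85), ([262.0, 304.0, 43.0, 33.0], 0.67)]
rack_mouth [([67.0, 221.0], 0.62, [526.0, -46.0])] [([117.0, 36.0, 202.0, 261.0], 0.9), ([243.0, 222.0, 36.0, 77.0], 0.41)]
rack [([159.0, 225.0], 0.69, [542.0, -160.0])] [([118.0, 35.0, 200.0, 261.0], 0.9)]
```

View pics/w1.png

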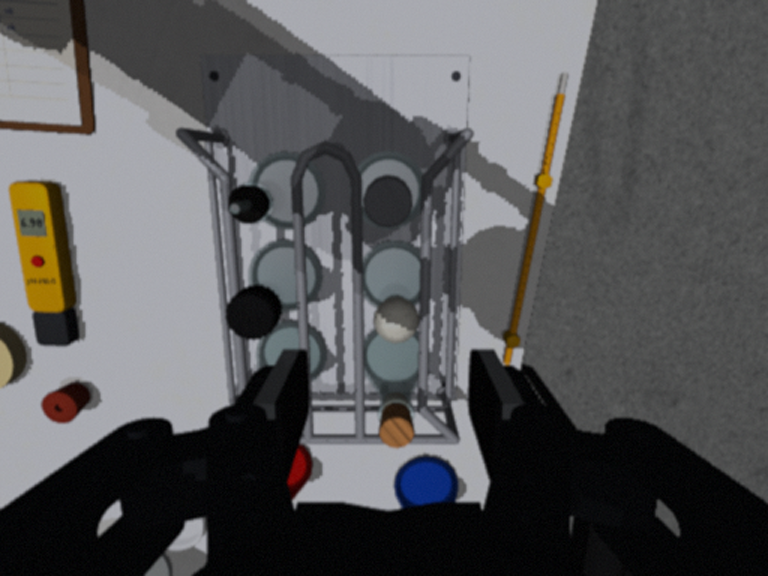

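The picture shows the cap at (387,201), the plug at (397,317) and the cork (tan, last in the right-hand lane) at (396,432). The lane rods run at columns 357 and 427. The coloured look-alikes are outside the rack at (300,465) and (426,485).

```bash
python3 - <<'E'
from h import *
o,p=wcap()
for n,u,v,z in[("cap top",387,201,124),("cap foot",390,190,4),("plug top",397,314,137),("plug foot",394,275,4),("cork top",396,432,142),("cork foot",393,356,4),("rod L far",360,390,84),("rod R far",424,390,84),("rod L near",357,220,84),("rod R near",428,220,84),("plateL",205,55,4),("plateR",469,57,4),("screwfootL",250,204,132)]:
    print(n,world_at_z(p,u/1.5,v/1.5,z)[:2].round(1))
E
```

```text
cap top [ 580.3 -111.7]
cap foot [ 582.8 -112.2]
plug top [ 595.2 -180.5]
plug foot [ 595.8 -186.8]
cork top [ 605.  -261.8]
cork foot [ 604.8 -265.3]
rod L far [ 577.6 -263.5]
rod R far [ 627.6 -257.3]
rod L near [ 561. -131.]
rod R near [ 611.4 -124.8]
plateL [421.1 -24.4]
plateR [6.331e+02 4.000e-01]
screwfootL [ 497.3 -123.1]
```

```bash
python3 -m handwheel '{"offset":[[0.02,0.0015,0],[0.038,0.0015,0],[0.038,0.0015,0.03],[0.038,0.0015,0.06],[0.038,0.0015,0.09],[0.038,0.0015,0.115],[0.038,0.0015,0.135],[0.038,0.0015,0.155],[0.038,0.0015,0.17],[0.038,0.0015,0.185],[0.038,0.0015,0.197],[0.038,0.0015,0.197]],"rotation":[[0,0,0],[0,0,0],[0,0,0],[0,0,0],[0,0,0],[0,0,0],[0,0,0],[0,0,0],[0,0,0],[0,0,0],[0,0,0],[0,0,0]]}' 0.05
python3 -m handwheel '{"offset":[[0,0,0],[0,0,0]],"rotation":[[0,0,0],[0,0,0]]}'
python3 - <<'E'
from h import *
o,p=wcap(); save(p,"w2.png",s=1.5)
E
```

```text
t: 6.15
tcp_pos: [581.0, -112.6, 93.1]
eef_rot: [-179.9, -0.1, 97.0]
force: [0.2, 0.2, 0.3]
opening: 0.585
gripper_force: 0.0
t: 6.4
tcp_pos: [582.2, -113.1, 95.2]
eef_rot: [179.9, 0.0, 97.0]
force: [0.9, 0.4, 0.1]
opening: 0.584
gripper_force: 0.0
```

View pics/w2.png

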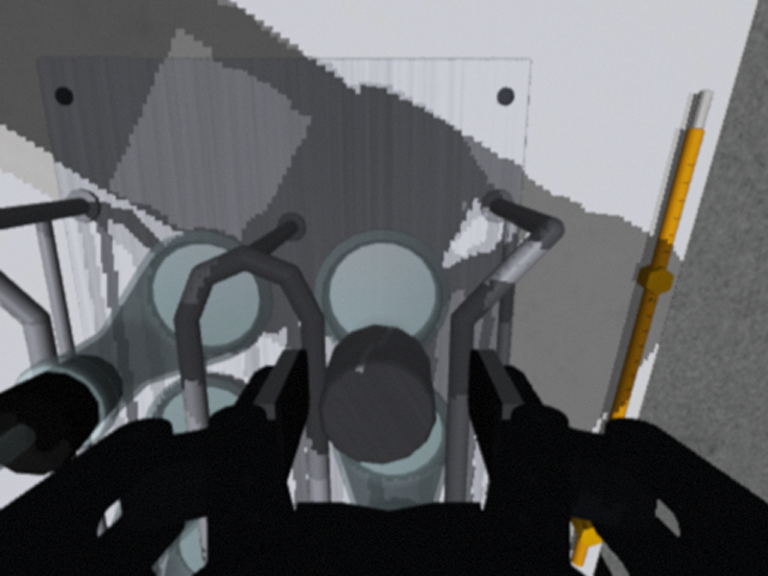

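```bash
python3 -m handwheel '{"offset":[[0,0,0],[0,0,0],[0,0,0],[0,0,0],[0,0,0]],"rotation":[[0,0,0],[0,0,0],[0,0,0],[0,0,0],[0,0,0]]}' 0.01
python3 -m handwheel '{"offset":[[0.004,0,0],[0.01,0,0],[0.018,0,0],[0.026,0,0],[0.034,0,0],[0.042,0,0],[0.05,0,0],[0.058,0,0],[0.066,0,0],[0.073,0,0],[0.078,0,0],[0.078,0,0]],"rotation":[[0,0,0],[0,0,0],[0,0,0],[0,0,0],[0,0,0],[0,0,0],[0,0,0],[0,0,0],[0,0,0],[0,0,0],[0,0,0],[0,0,0]]}'
python3 - <<'E'
from h import *
o,p=wcap(); print(o["force"]);save(p,"w3.png",s=1.2)
E
```

```text
t: 7.08
tcp_pos: [581.7, -113.0, 94.8]
eef_rot: [180.0, 0.0, 97.0]
force: [-3.1, -1.1, 6.1]
opening: 0.355
gripper_force: 59.5
t: 8.57
tcp_pos: [572.3, -34.6, 94.8]
eef_rot: [180.0, -0.0, 97.0]
force: [-0.3, -1.4, 7.4]
opening: 0.353
gripper_force: 60.3
[-0.29901681 -1.38756994  7.44151232]
```

View pics/w3.png

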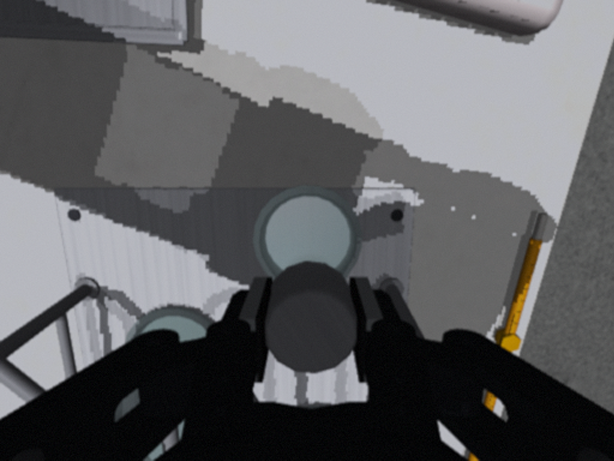

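```bash
python3 -m handwheel '{"offset":[[0,0,-0.006],[0,0,-0.02],[0,0,-0.036],[0,0,-0.05],[0.01,-0.005,-0.05],[0.03,-0.015,-0.05],[0.055,-0.027,-0.05],[0.083,-0.04,-0.05],[0.111,-0.054,-0.05],[0.139,-0.067,-0.05],[0.167,-0.081,-0.05],[0.195,-0.094,-0.05]],"rotation":[[0,0,0],[0,0,0],[0,0,0],[0,0,0],[0,0,0],[0,0,0],[0,0,0],[0,0,0],[0,0,0],[0,0,0],[0,0,0],[0,0,0]]}'
python3 -m handwheel '{"offset":[[0.022,-0.011,0],[0.042,-0.021,0],[0.056,-0.028,0],[0.062,-0.0305,0],[0.062,-0.0305,0],[0.062,-0.0305,0.01],[0.062,-0.0305,0.022],[0.062,-0.0305,0.034],[0.062,-0.0305,0.043],[0.062,-0.0305,0.048],[0.062,-0.0305,0.051],[0.062,-0.0305,0.051]],"rotation":[[0,0,0],[0,0,0],[0,0,0],[0,0,0],[0,0,0],[0,0,0],[0,0,0],[0,0,0],[0,0,0],[0,0,0],[0,0,0],[0,0,0]]}'
python3 - <<'E'
from h import *
o,p=wcap(); print(o["tcp_pos"],o["force"]);save(p,"w4.png",s=1.2)
E
```

```text
t: 10.12
tcp_pos: [452.4, 148.3, 143.3]
eef_rot: [-179.9, -0.0, 97.1]
force: [0.6, 0.5, -0.9]
opening: 0.349
gripper_force: 59.5
t: 11.62
tcp_pos: [417.6, 204.5, 93.9]
eef_rot: [180.0, -0.0, 97.0]
force: [-2.0, -0.8, 1.9]
opening: 0.351
gripper_force: 59.8
[417.60071187 204.53584068  93.85885835] [-2.01600318 -0.82594145  1.87648031]
```

View pics/w4.png

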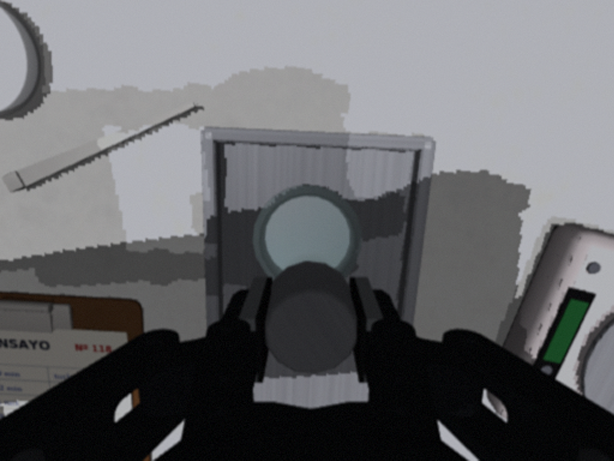

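```bash
python3 -m handwheel '{"offset":[[0,0,0],[0,0,0],[0,0,0],[0,0,-0.01],[0,0,-0.03],[0,0,-0.06],[0,0,-0.1]],"rotation":[[0,0,0],[0,0,0],[0,0,0],[0,0,0],[0,0,0],[0,0,0],[0,0,0]]}' 0.05
python3 -m handwheel '{"offset":[[-0.03,0.01,0],[-0.07,0.022,0],[-0.11,0.034,0],[-0.15,0.047,0],[-0.19,0.059,0],[-0.23,0.072,0],[-0.27,0.084,0],[-0.31,0.097,0],[-0.35,0.109,0],[-0.385,0.12,0],[-0.409,0.128,0],[-0.409,0.128,0]],"rotation":[[0,0,0],[0,0,0],[0,0,0],[0,0,0],[0,0,0],[0,0,0],[0,0,0],[0,0,0],[0,0,0],[0,0,0],[0,0,0],[0,0,0]]}'
python3 - <<'E'
from h import *
o,p=wcap(); print(o["tcp_pos"],o["force"]);save(p,"w5.png",s=1.2)
q=models.landmark_of(p,"flask_plug"); print([(r["pixel"],r["confidence"],world_at_z(p,r["pixel"][1],r["pixel"][0],4)[:2]) for r in q[:2]])
E
```

```text
t: 12.55
tcp_pos: [416.6, 204.3, 194.2]
eef_rot: [-179.9, 0.0, 97.0]
force: [-0.3, -0.1, -0.8]
opening: 0.585
gripper_force: 0.0
t: 14.05
tcp_pos: [594.5, -187.4, 193.8]
eef_rot: [180.0, 0.0, 96.9]
force: [-1.2, 0.2, -0.3]
opening: 0.587
gripper_force: 0.0
[ 594.52676275 -187.3933496   193.77761313] [-1.24642014  0.17131566 -0.34342154]
[]
```

View pics/w5.png

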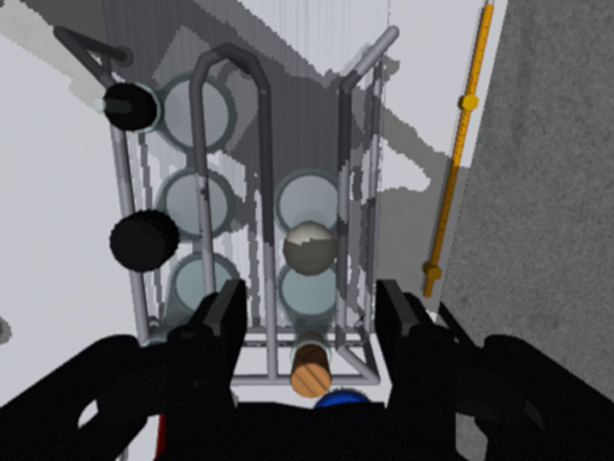

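```bash
python3 - <<'E'
from h import *
o,p=wcap()
for n,u,v,z in[("plug foot",308,203,4),("plug head",310,248,132),("cork foot",307,289,4),("cork top",311,379,142),("rim-cap ref bung?",132,106,120)]:print(n,world_at_z(p,u/1.2,v/1.2,z)[:2].round(1))
E
```

```text
plug foot [ 592.7 -183.8]
plug head [ 594.6 -183.8]
cork foot [ 601.6 -263.6]
cork top [ 604.4 -258.6]
rim-cap ref bung? [ 492.5 -121.4]
```

The picture shows the plug at (310,247), centred between the fingers. Its foot at (308,203) gives about y = -184 to -185, so I will shift 2 mm and go down.

```bash
python3 -m handwheel '{"offset":[[0.002,0,0.015],[0.002,0,0.035],[0.002,0,0.055],[0.002,0,0.075],[0.002,0,0.09],[0.002,0,0.099],[0.002,0,0.099]],"rotation":[[0,0,0],[0,0,0],[0,0,0],[0,0,0],[0,0,0],[0,0,0],[0,0,0]]}'
python3 -m handwheel '{"offset":[[0,0,0],[0,0,0],[0,0,0],[0,0,0],[0,0,0],[0,0,0]],"rotation":[[0,0,0],[0,0,0],[0,0,0],[0,0,0],[0,0,0],[0,0,0]]}' 0.01
python3 -m handwheel '{"offset":[[0.004,0,0],[0.012,0,0],[0.024,0,0],[0.038,0,0],[0.052,0,0],[0.066,0,0],[0.08,0,0],[0.094,0,0],[0.108,0,0],[0.122,0,0],[0.136,0,0],[0.144,0,0]],"rotation":[[0,0,0],[0,0,0],[0,0,0],[0,0,0],[0,0,0],[0,0,0],[0,0,0],[0,0,0],[0,0,0],[0,0,0],[0,0,0],[0,0,0]]}'
python3 -m handwheel '{"offset":[[0.005,0,0],[0.007,0,0],[0.007,0,0]],"rotation":[[0,0,0],[0,0,0],[0,0,0]]}'
python3 - <<'E'
from h import *
o,p=wcap(); print(o["tcp_pos"],o["force"]);save(p,"w6.png",s=1.2)
E
```

```text
t: 15.08
tcp_pos: [593.6, -183.8, 93.6]
eef_rot: [-179.9, -0.0, 97.0]
force: [-0.0, 0.4, 0.4]
opening: 0.582
gripper_force: 0.0
t: 15.82
tcp_pos: [594.5, -184.3, 95.4]
eef_rot: [179.9, 0.1, 97.0]
force: [-1.5, -0.6, 6.7]
opening: 0.329
gripper_force: 59.0
t: 17.32
tcp_pos: [576.1, -39.9, 94.2]
eef_rot: [-180.0, -0.0, 97.1]
force: [1.2, -1.0, 2.3]
opening: 0.33
gripper_force: 58.8
t: 17.7
tcp_pos: [575.6, -34.2, 94.4]
eef_rot: [180.0, 0.0, 97.0]
force: [-0.0, -1.0, 2.8]
opening: 0.33
gripper_force: 58.9
[575.55131632 -34.16705095  94.39458924] [-0.01500251 -0.99222676  2.77436874]
```

View pics/w6.png

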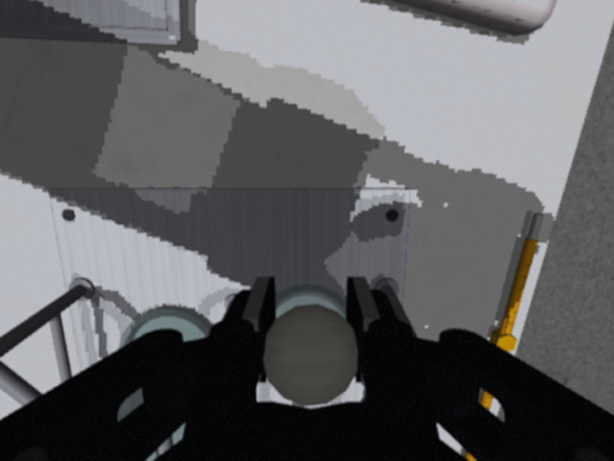

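```bash
python3 - <<'E'
from h import *
o,p=wcap()
for n,u,v,z in[("foot top arc",310,286,4),("head ctr",310,354,135),("head ctr",310,354,142),("head lo edge",310,405,142)]:print(n,world_at_z(p,u/1.2,v/1.2,z)[:2].round(1))
K,M=cam(p)
f=lambda P:(K@(M[:3,:3]@P+M[:3,3]));g=lambda P:(f(P)[:2]/f(P)[2]*1.2).round(0)
ax=np.array([-.122,.9925,0]);c=np.array([575.5,-34.2,0])
print("upright foot arc expected",g(c+33*ax+[0,0,4]),"head",g(c+[0,0,135]),g(c+[0,0,142]))
for t in(10,15,20,25):
    t=np.radians(t);h=c+[0,0,120]; d=np.array([0,0,-1])*np.cos(t)-ax*np.sin(t)
    e=np.cross([ -ax[1],ax[0],0],d); e=ax*np.cos(t)-np.array([0,0,1])*np.sin(t)
    print(np.degrees(t),"foot front",g(h+d*116+33*e),g(h-d*20))
save(p,"w6c.png",(150,190,220,150),3.4)
E
```

```text
foot top arc [580.4 -67.2]
head ctr [576.2 -32.8]
head ctr [575.7 -28.3]
head lo edge [577.7 -44.6]
upright foot arc expected [309. 183.] head [307. 358.] [307. 373.]
10.0 foot front [309. 215.] [307. 357.]
14.999999999999998 foot front [309. 231.] [307. 351.]
20.0 foot front [309. 247.] [307. 344.]
25.0 foot front [309. 263.] [307. 338.]
```

View pics/w6c.png

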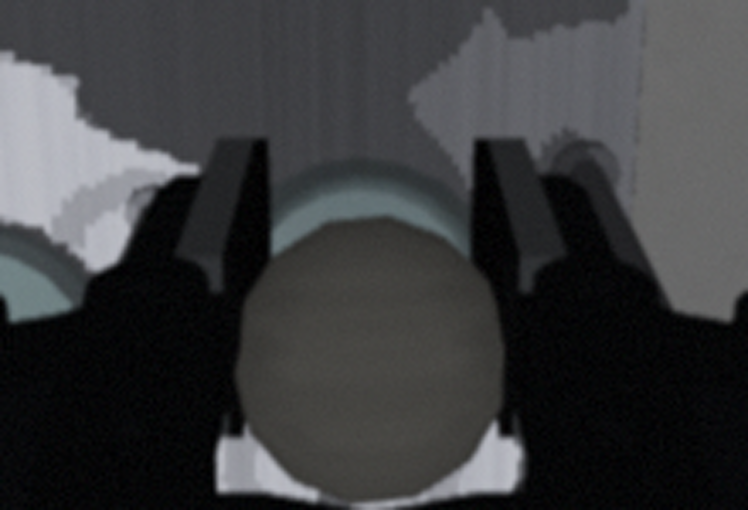

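The visible foot arc at (310,286) is well short of the (309,183) expected for an upright flask, so the plug flask may be tilted. I will check it by depth.

```bash
python3 - <<'E'
from h import *
o,p=wcap(); ax=np.array([-.122,.9925]);c=np.array([575.5,-34.2])
for v in range(215,345,5):
    w=world_depth(p,258,v); print(v,"along",round(float((w[:2]-c)@ax),1),"z",round(float(w[2]),1))
t=eyes.capture("top"); K,M=cam(t)
P=K@(M[:3,:3]@np.array([575.5,-34.2,100])+M[:3,3]); print("top px",P[:2]/P[2])
s=eyes.capture("scene");K,M=cam(s);P=K@(M[:3,:3]@np.array([575.5,-34.2,60])+M[:3,3]); print("scene px",P[:2]/P[2], (M[:3,:3]@np.array([575.5,-34.2,60])+M[:3,3])[2], s["z_map"][int(P[1]/P[2]),int(P[0]/P[2])])
save(s,"s2.png",(170,100,220,165),3.6)
E
```

```text
215 along -15.1 z 1.9
220 along -19.0 z 2.4
225 along -23.0 z 2.5
230 along -27.5 z 1.5
235 along -31.5 z 1.9
240 along -25.9 z 24.4
245 along -23.4 z 38.2
250 along -20.2 z 52.7
255 along 11.4 z 124.1
260 along 11.7 z 128.8
265 along 10.5 z 130.4
270 along 9.7 z 132.6
275 along 8.6 z 134.1
280 along 6.7 z 134.2
285 along 5.5 z 135.3
290 along 4.9 z 137.7
295 along 2.6 z 136.9
300 along 1.3 z 138.0
305 along 0.0 z 139.0
310 along -0.9 z 140.5
315 along -3.3 z 139.8
320 along -4.7 z 140.6
325 along -7.2 z 139.9
330 along -9.2 z 139.9
335 along -11.7 z 139.3
340 along 9.6 z 167.6
top px [236.93204388 166.33493329]
scene px [252.1700473  172.39074732] 1330.1882224108585 1415.4719
```

View pics/s2.png

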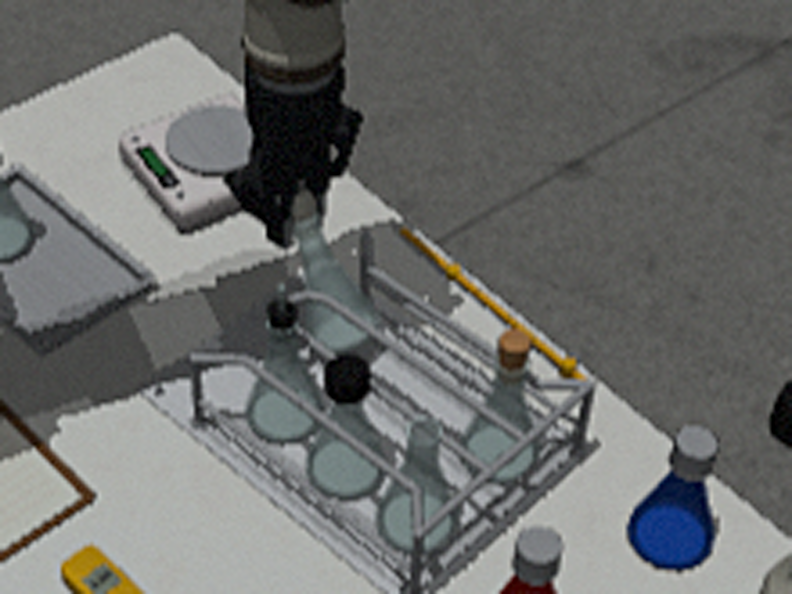

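The scene view shows the flask leaning back with its foot trailing, at about 25–29°. The pads pivot on the mushroom plug, and the foot drags. I will lift gently to unload the foot; any swing under gravity can only straighten it. Then I will measure again.

```bash
python3 -m handwheel '{"offset":[[0,0,-0.001],[0,0,-0.002],[0,0,-0.004],[0,0,-0.007],[0,0,-0.01],[0,0,-0.013],[0,0,-0.015],[0,0,-0.015]],"rotation":[[0,0,0],[0,0,0],[0,0,0],[0,0,0],[0,0,0],[0,0,0],[0,0,0],[0,0,0]]}'
cat > tilt.py <<'E'
from h import *
o,p=wcap(); c=o["tcp_pos"]; Rm=R.from_euler("xyz",o["eef_rot"],degrees=True).as_matrix()
ax=np.array([-.122,.9925])
print(c,o["force"])
for v in range(150,340,6):
    if p["z_map"][v,258]<=0: continue
    w=world_depth(p,258,v); print((v,round(float((w[:2]-c[:2])@ax),1),round(float(w[2]-c[2]),1)),end=" ")
E
python3 tilt.py
```

```text
t: 18.95
tcp_pos: [575.6, -34.1, 109.6]
eef_rot: [180.0, 0.0, 97.0]
force: [0.3, -0.5, -1.4]
opening: 0.331
gripper_force: 59.0
[575.63555154 -34.07477587 109.55068576] [ 0.31558413 -0.52689254 -1.44092526]
(150, 31.9, -112.0) (156, 27.9, -107.0) (162, 23.0, -108.2) (168, 18.2, -108.5) (174, 13.7, -107.2) (180, 9.1, -106.3) (186, 4.1, -106.9) (192, -0.9, -107.3) (198, -5.9, -107.5) (204, -10.9, -107.5) (210, -15.9, -107.3) (216, -21.0, -107.3) (222, -26.3, -107.8) (228, -17.3, -71.3) (234, -15.2, -55.4) (240, -14.2, -43.4) (246, -12.5, -30.8) (252, -11.6, -21.1) (258, 11.6, 32.4) (264, 10.8, 35.6) (270, 9.1, 36.9) (276, 8.6, 40.1) (282, 6.8, 41.0) (288, 5.6, 42.9) (294, 3.3, 43.0) (300, 2.3, 44.9) (306, -0.4, 44.4) (312, -2.0, 45.4) (318, -3.9, 46.1) (324, -5.7, 46.9) (330, -8.6, 46.1) (336, -12.4, 44.5)
```

By the cone's generator the flask was at about 27° and is now at about 22°, held firmly. I will carry it clear, then pitch the tool 22° to bring it upright.

```bash
python3 -m handwheel '{"offset":[[0.002,0,-0.001],[0.006,0,-0.003],[0.012,0,-0.006],[0.02,0,-0.01],[0.028,0,-0.016],[0.036,0,-0.024],[0.044,0,-0.032],[0.052,0,-0.04],[0.058,0,-0.048],[0.062,0,-0.054],[0.064,0,-0.058],[0.065,0,-0.06]],"rotation":[[0,0,0],[0,0,0],[0,0,0],[0,0,0],[0,0,0],[0,0,0],[0,0,0],[0,0,0],[0,0,0],[0,0,0],[0,0,0],[0,0,0]]}'
python3 -m handwheel '{"offset":[[0,0,0],[0,0,0],[0,0,0],[0,0,0],[0,0,0],[0,0,0],[0,0,0],[0,0,0],[0,0,0],[0,0,0],[0,0,0],[0,0,0]],"rotation":[[0,1,0],[0,3,0],[0,5,0],[0,7.5,0],[0,10,0],[0,12.5,0],[0,15,0],[0,17.5,0],[0,20,0],[0,21.5,0],[0,22,0],[0,22,0]]}'
python3 tilt.py
```

```text
t: 20.5
tcp_pos: [567.6, 30.5, 169.5]
eef_rot: [180.0, 0.0, 97.0]
force: [0.0, -0.9, -1.2]
opening: 0.33
gripper_force: 59.0
t: 22.0
tcp_pos: [567.5, 30.5, 169.3]
eef_rot: [-180.0, -22.0, 97.0]
force: [-0.5, -0.6, -1.2]
opening: 0.334
gripper_force: 59.0
[567.52409768  30.51405061 169.26622871] [-0.52508511 -0.63008583 -1.22825189]
(150, 82.5, -137.4) (156, 77.7, -141.0) (162, 74.5, -152.5) (168, 72.2, -170.6) (174, 65.9, -170.5) (180, 59.8, -170.8) (186, 53.5, -170.3) (192, 47.5, -171.6) (198, 41.3, -170.9) (204, 35.2, -170.4) (210, 29.2, -172.3) (216, 23.1, -170.9) (222, 17.1, -170.9) (228, 10.1, -77.1) (234, 5.9, -62.1) (240, 2.3, -48.7) (246, -0.8, -36.1) (252, -3.6, -24.9) (258, -2.0, 35.3) (264, -4.0, 37.3) (270, -5.9, 38.8) (276, -7.8, 40.4) (282, -9.8, 40.1) (288, -11.6, 41.7) (294, -13.6, 41.6) (300, -15.5, 41.9) (306, -17.3, 42.8) (312, -19.6, 41.5) (318, -21.5, 41.4) (324, -23.5, 41.3) (330, -26.4, 38.2) (336, -28.6, 37.5)
```

```bash
python3 -m handwheel '{"offset":[[0.002,-0.003,0.001],[0.008,-0.009,0.003],[0.016,-0.019,0.007],[0.027,-0.032,0.011],[0.04,-0.047,0.016],[0.053,-0.062,0.021],[0.066,-0.078,0.027],[0.079,-0.093,0.032],[0.091,-0.108,0.037],[0.101,-0.119,0.041],[0.108,-0.127,0.0435],[0.11,-0.1295,0.0445]],"rotation":[[0,0,0],[0,0,0],[0,0,0],[0,0,0],[0,0,0],[0,0,0],[0,0,0],[0,0,0],[0,0,0],[0,0,0],[0,0,0],[0,0,0]]}'
python3 -m handwheel '{"offset":[[0,0,0],[-0.002,0,0.005],[-0.006,0,0.015],[-0.01,0,0.025],[-0.014,0,0.035],[-0.018,0,0.045],[-0.021,0,0.052],[-0.0235,0,0.058],[-0.0245,0,0.061],[-0.0245,0,0.061]],"rotation":[[0,0,0],[0,0,0],[0,0,0],[0,0,0],[0,0,0],[0,0,0],[0,0,0],[0,0,0],[0,0,0],[0,0,0]]}'
python3 tilt.py
```

```text
t: 23.55
tcp_pos: [424.1, 132.8, 169.3]
eef_rot: [180.0, -22.0, 97.0]
force: [-0.4, -0.1, -0.6]
opening: 0.328
gripper_force: 59.1
t: 24.8
tcp_pos: [424.5, 132.6, 103.5]
eef_rot: [-180.0, -22.0, 97.0]
force: [0.2, 0.5, -0.9]
opening: 0.328
gripper_force: 59.1
[424.48226637 132.60364859 103.456541  ] [ 0.24671379  0.47457646 -0.90549543]
(150, 56.7, -36.8) (156, 54.6, -43.6) (162, 52.5, -51.3) (168, 50.2, -59.8) (174, 47.4, -67.0) (180, 44.9, -77.7) (186, 41.6, -86.1) (192, 39.0, -101.9) (198, 34.2, -101.9) (204, 29.4, -101.9) (210, 24.6, -101.6) (216, 19.8, -101.9) (222, 15.1, -101.6) (228, 10.1, -77.8) (234, 5.9, -61.5) (240, 2.4, -47.2) (246, -0.8, -35.5) (252, -3.6, -24.9) (258, -2.1, 34.6) (264, -4.0, 37.5) (270, -6.0, 38.1) (276, -7.8, 40.2) (282, -9.6, 41.7) (288, -11.7, 40.9) (294, -13.5, 42.0) (300, -15.6, 41.5) (306, -17.4, 42.3) (312, -19.8, 40.3) (318, -21.5, 41.5) (324, -23.3, 42.2) (330, -26.0, 39.3) (336, -28.8, 36.7)
```

```bash
python3 -m handwheel '{"offset":[[-0.0004,0,0.001],[-0.0007,0,0.0018],[-0.0011,0,0.0027],[-0.0011,0,0.0027]],"rotation":[[0,0,0],[0,0,0],[0,0,0],[0,0,0]]}'
python3 -m handwheel '{"offset":[[-0.0004,0,0.0009],[-0.0004,0,0.0009]],"rotation":[[0,0,0],[0,0,0]]}'
```

```text
t: 25.35
tcp_pos: [424.4, 132.6, 100.5]
eef_rot: [-180.0, -22.0, 97.0]
force: [-0.9, 0.3, -0.6]
opening: 0.331
gripper_force: 59.1
t: 25.6
tcp_pos: [424.4, 132.6, 99.5]
eef_rot: [-180.0, -22.0, 97.0]
force: [-0.4, 0.2, -0.4]
opening: 0.328
gripper_force: 59.1
```

```bash
python3 -m handwheel '{"offset":[[-0.0004,0,0.0009],[-0.0004,0,0.0009]],"rotation":[[0,0,0],[0,0,0]]}';python3 -m handwheel '{"offset":[[-0.0002,0,0.0006],[-0.0002,0,0.0006],[-0.0002,0,0.0006]],"rotation":[[0,0,0],[0,0,0],[0,0,0]]}'
```

```text
t: 25.85
tcp_pos: [424.6, 132.5, 98.7]
eef_rot: [180.0, -22.0, 97.0]
force: [-1.0, -0.6, 0.1]
opening: 0.328
gripper_force: 59.1
t: 26.22
tcp_pos: [424.9, 132.4, 98.6]
eef_rot: [180.0, -22.0, 97.0]
force: [-0.9, -0.5, 5.2]
opening: 0.331
gripper_force: 59.4
```

```bash
python3 -m handwheel '{"offset":[[0,0,0],[0,0,0],[0,0,0],[0,0,0],[0,0,-0.005],[0,0,-0.015],[0,0,-0.03],[0,0,-0.05],[0,0,-0.07],[0,0,-0.09],[0,0,-0.09]],"rotation":[[0,0,0],[0,0,0],[0,0,0],[0,0,0],[0,0,0],[0,0,0],[0,0,0],[0,0,0],[0,0,0],[0,0,0],[0,0,0]]}' 0.06
python3 - <<'E'
from h import *
o,p=wcap(); print(o["tcp_pos"]); save(p,"w7.png",s=1.2)
for q in("flask_plug","flask_cap"):
    print(q,[(np.round(r["pixel"]),round(r["confidence"],2),world_at_z(p,r["pixel"][1],r["pixel"][0],3)[:2].round(1)) for r in models.landmark_of(p,q)[:3]])
E
```

```text
t: 27.6
tcp_pos: [430.2, 98.1, 183.6]
eef_rot: [179.7, -21.9, 97.1]
force: [1.0, 0.1, -0.6]
opening: 0.704
gripper_force: 0.0
[430.17767218  98.10537917 183.55812369]
flask_plug [(array([225., 256.]), 0.68, array([427.6, 111.9]))]
flask_cap [(array([140., 255.]), 0.86, array([414.9, 201.3]))]
```

View pics/w7.png

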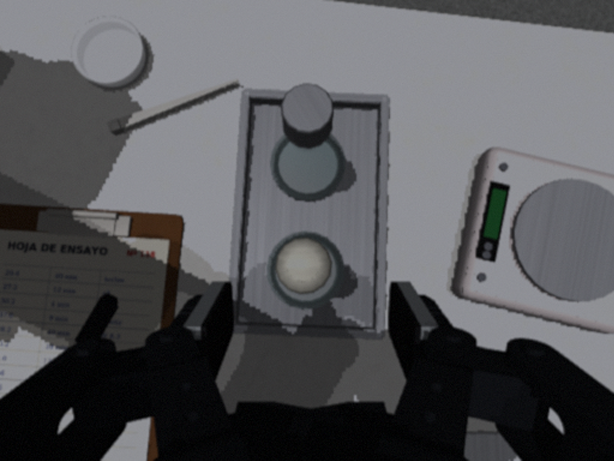

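Both flasks stand upright in the tray, the cap at (307,160) and the plug at (305,270). Next is the cork.

```bash
python3 -m handwheel '{"offset":[[0,0,0],[0,0,0],[0,0,0],[0,0,0]],"rotation":[[0,-7,0],[0,-14,0],[0,-21,0],[0,-22,0]]}' 0.05
python3 -m handwheel '{"offset":[[-0.02,0.007,-0.016],[-0.055,0.019,-0.016],[-0.095,0.032,-0.016],[-0.135,0.046,-0.016],[-0.175,0.059,-0.016],[-0.215,0.073,-0.016],[-0.255,0.086,-0.016],[-0.295,0.1,-0.016],[-0.33,0.111,-0.016],[-0.36,0.121,-0.016],[-0.379,0.128,-0.016],[-0.379,0.128,-0.016]],"rotation":[[0,0,0],[0,0,0],[0,0,0],[0,0,0],[0,0,0],[0,0,0],[0,0,0],[0,0,0],[0,0,0],[0,0,0],[0,0,0],[0,0,0]]}'
python3 - <<'E'
from h import *
o,p=wcap(); print(o["tcp_pos"],o["eef_rot"])
f=p["frame"].astype(int); m=((f[...,0]-f[...,2]>50)&(f[...,0]>100)&(f[...,1]>70)).astype(np.uint8)
n,l,s,c=cv2.connectedComponentsWithStats(m)
for i in range(1,n):
    if s[i,4]>60:
        ys,xs=np.nonzero(l==i); W=np.array([world_depth(p,x,y) for x,y in zip(xs,ys)]); t=W[W[:,2]>136]
        print(s[i],c[i].round(1), len(t), t.mean(0).round(1) if len(t) else "")
        if len(t): print((t.max(0)+t.min(0))/2)
save(p,"w8.png",s=1.2)
E
```

```text
t: 28.25
tcp_pos: [427.7, 100.5, 180.8]
eef_rot: [-179.9, -0.0, 97.2]
force: [0.5, 0.2, -0.3]
opening: 0.588
gripper_force: 0.0
t: 29.75
tcp_pos: [601.3, -262.9, 196.1]
eef_rot: [-179.9, -0.1, 96.9]
force: [0.2, 1.5, 0.2]
opening: 0.587
gripper_force: 0.0
[ 601.27896464 -262.88917483  196.06400558] [-1.79942794e+02 -1.35388642e-01  9.68987127e+01]
[372   0  37 130 959] [387.6  61.1] 2 [ 594.4 -197.8  337.1]
[ 594.35828991 -197.81640073  337.09563516]
[365 152  12  11  71] [370.5 156.2] 0
```

```bash
python3 - <<'E'
from h import *
o,p=wcap(); print(o["tcp_pos"])
K,M=cam(p); v,u=np.mgrid[:384,:512]
W=((np.stack([u,v,np.ones_like(u)],-1)@np.linalg.inv(K).T)*p["z_map"][...,None]-M[:3,3])@M[:3,:3]
m=(p["z_map"]>0)&(W[...,2]>130)&(W[...,2]<150)&(u>215)&(u<300)&(v<290)
a=W[m]; print(len(a),u[m].min(),u[m].max(),v[m].min(),v[m].max(),a.mean(0).round(1),((a.max(0)+a.min(0))/2).round(1),p["frame"][m].mean(0))
t=a[a[:,2]>138]; print(t.mean(0),((t.max(0)+t.min(0))/2).round(1),(t.max(0)-t.min(0)).round(1))
E
```

```text
[ 601.17471166 -261.77383133  196.26734097]
1139 244 281 193 231 [ 604.4 -262.   139.7] [ 604.6 -263.   136.1] [58.69446883 40.65496049 25.99736611]
[ 604.47277814 -262.59057262  140.09461895] [ 604.6 -263.   140.1] [24.3 24.1  4.2]
```

```bash
python3 -m handwheel '{"offset":[[-0.001,0.003,0.01],[-0.001,0.003,0.03],[-0.001,0.003,0.05],[-0.001,0.003,0.07],[-0.001,0.003,0.088],[-0.001,0.003,0.099],[-0.001,0.003,0.101],[-0.001,0.003,0.101]],"rotation":[[0,0,0],[0,0,0],[0,0,0],[0,0,0],[0,0,0],[0,0,0],[0,0,0],[0,0,0]]}'
python3 -m handwheel '{"offset":[[0,0,0],[0,0,0],[0,0,0],[0,0,0],[0,0,0],[0,0,0]],"rotation":[[0,0,0],[0,0,0],[0,0,0],[0,0,0],[0,0,0],[0,0,0]]}' 0.01
python3 -m handwheel '{"offset":[[0,0,-0.001],[0,0,-0.002],[0,0,-0.003],[0,0,-0.005],[0,0,-0.006],[0,0,-0.006]],"rotation":[[0,0,0],[0,0,0],[0,0,0],[0,0,0],[0,0,0],[0,0,0]]}'
python3 tilt.py
```

```text
t: 30.85
tcp_pos: [605.4, -262.4, 97.0]
eef_rot: [180.0, 0.0, 97.0]
force: [-0.1, 0.4, 0.5]
opening: 0.586
gripper_force: 0.0
t: 31.6
tcp_pos: [605.6, -262.5, 97.6]
eef_rot: [179.9, 0.1, 97.0]
force: [-2.5, 0.3, 6.4]
opening: 0.281
gripper_force: 58.6
t: 32.35
tcp_pos: [605.1, -262.1, 102.5]
eef_rot: [180.0, 0.0, 97.0]
force: [-0.8, -0.1, -1.8]
opening: 0.284
gripper_force: 58.8
[ 605.0848393  -262.09080331  102.50070343] [-0.80618602 -0.08914424 -1.84063059]
(150, 33.3, -101.2) (156, 31.3, -84.6) (162, 28.9, -73.9) (168, 26.2, -66.8) (174, 23.9, -58.9) (180, 21.7, -51.7) (186, 19.8, -44.1) (192, 17.6, -38.6) (198, 15.9, -32.2) (204, 14.3, -25.8) (210, 12.5, -21.0) (216, 11.1, -15.6) (222, 11.1, -6.7) (228, 11.2, 1.4) (234, 11.2, 8.6) (240, 12.7, 18.7) (246, 11.0, 20.7) (252, 10.1, 24.3) (258, 10.1, 29.5) (264, 11.1, 36.2) (270, 11.5, 41.3) (276, 10.6, 43.8) (282, 7.8, 42.8) (288, 5.4, 42.6) (294, 3.8, 43.7) (300, 1.2, 43.3) (306, -1.6, 42.6) (312, -2.9, 44.2) (318, -6.4, 42.7) (324, -8.2, 43.5) (330, -10.9, 43.3) (336, -133.1, -104.4)
```

Hanging upright and clear of the plate. Sliding it out.

```bash
python3 -m handwheel '{"offset":[[0.002,0,0],[0.006,0,0],[0.013,0,0],[0.023,0,0],[0.034,-0.001,0],[0.046,-0.001,0],[0.058,-0.001,0],[0.07,-0.001,0],[0.082,-0.001,0],[0.094,-0.001,0],[0.106,-0.001,0],[0.118,-0.001,0]],"rotation":[[0,0,0],[0,0,0],[0,0,0],[0,0,0],[0,0,0],[0,0,0],[0,0,0],[0,0,0],[0,0,0],[0,0,0],[0,0,0],[0,0,0]]}'
python3 -m handwheel '{"offset":[[0.012,0,0],[0.024,0,0],[0.036,0,0],[0.048,0,0],[0.06,0,0],[0.072,0,0],[0.084,0,0],[0.095,0,0],[0.104,0,0],[0.11,0,0],[0.112,0,0],[0.112,0,0]],"rotation":[[0,0,0],[0,0,0],[0,0,0],[0,0,0],[0,0,0],[0,0,0],[0,0,0],[0,0,0],[0,0,0],[0,0,0],[0,0,0],[0,0,0]]}'
python3 tilt.py
```

```text
t: 33.9
tcp_pos: [589.6, -144.3, 102.5]
eef_rot: [180.0, 0.0, 97.0]
force: [0.5, 0.3, -0.5]
opening: 0.274
gripper_force: 58.9
t: 35.4
tcp_pos: [576.0, -34.0, 102.5]
eef_rot: [180.0, 0.0, 97.0]
force: [0.1, -0.3, -1.8]
opening: 0.282
gripper_force: 58.9
[576.01428425 -34.03993123 102.45986182] [ 0.07193696 -0.34209565 -1.79338305]
(150, 32.9, -103.9) (156, 31.2, -85.5) (162, 28.6, -75.6) (168, 26.1, -67.5) (174, 23.9, -58.5) (180, 21.6, -51.8) (186, 19.8, -44.0) (192, 17.8, -37.7) (198, 15.9, -31.9) (204, 14.1, -26.7) (210, 12.5, -21.2) (216, 11.1, -15.5) (222, 11.1, -6.7) (228, 11.2, 1.3) (234, 11.5, 9.3) (240, 12.0, 17.1) (246, 10.8, 20.3) (252, 9.6, 23.3) (258, 10.3, 30.0) (264, 11.0, 36.0) (270, 11.4, 41.1) (276, 10.0, 42.5) (282, 7.5, 42.3) (288, 5.7, 43.1) (294, 3.2, 42.8) (300, 0.9, 42.8) (306, -1.9, 42.2) (312, -3.3, 43.6) (318, -6.2, 43.0) (330, -10.9, 43.2) (336, -129.3, -99.7)
```

```bash
python3 -m handwheel '{"offset":[[0,0,-0.004],[0,0,-0.014],[0,0,-0.03],[0,0,-0.046],[0,0,-0.06],[0.004,0.002,-0.068],[0.014,0.006,-0.07],[0.03,0.012,-0.07],[0.048,0.02,-0.07],[0.064,0.026,-0.07],[0.076,0.031,-0.07],[0.08,0.033,-0.07]],"rotation":[[0,0,0],[0,0,0],[0,0,0],[0,0,0],[0,0,0],[0,0,0],[0,0,0],[0,0,0],[0,0,0],[0,0,0],[0,0,0],[0,0,0]]}'
python3 - <<'E'
from h import *
o,p=wcap(); print(o["tcp_pos"],o["eef_rot"])
K,M=cam(p); v,u=np.mgrid[:384,:512]
W=((np.stack([u,v,np.ones_like(u)],-1)@np.linalg.inv(K).T)*p["z_map"][...,None]-M[:3,3])@M[:3,:3]
d=np.hypot(W[...,0]-629,W[...,1]-157.5)
print("pan z",np.median(W[d<30][:,2]))
r=models.landmark_of(p,"balance"); print([(x["pixel"],x["confidence"],world_at_z(p,x["pixel"][1],x["pixel"][0],0)[:2]) for x in r[:2]])
save(p,"w9.png",s=1.2)
t=eyes.capture("top"); g=cv2.cvtColor(t["frame"],cv2.COLOR_RGB2GRAY)[128:190,143:205]
c=cv2.HoughCircles(cv2.resize(g,None,fx=4,fy=4,interpolation=cv2.INTER_CUBIC),cv2.HOUGH_GRADIENT,2,200,param1=80,param2=20,minRadius=55,maxRadius=80)
if c is not None:
    x,y,r=c[0][0]; print("top pan",x/4+143,y/4+128,r/4,world_at_z(t,x/4+143,y/4+128,42))
E
```

```text
t: 36.95
tcp_pos: [599.1, 50.6, 172.3]
eef_rot: [-180.0, 0.0, 97.1]
force: [-0.5, -0.7, -1.3]
opening: 0.284
gripper_force: 59.0
[599.07125832  50.55136979 172.29402655] [-1.79986507e+02  1.93892508e-03  9.70836136e+01]
pan z 40.24497253082352
[([59.8, 308.2], 0.94, array([631.27345896, 160.57791302]))]
top pan 168.25 150.25 19.7 [632.48210204 165.88030549  42.        ]
```

View pics/w9.png

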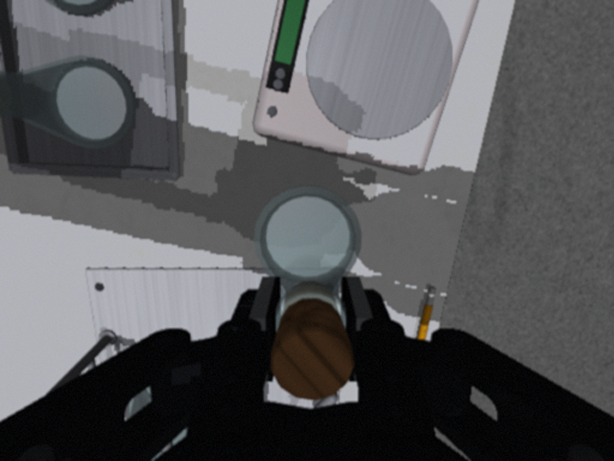

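```bash
python3 - <<'E'
from h import *
o,p=wcap(); print(o["tcp_pos"])
P=[world_at_z(p,u/1.2,v/1.2,42)[:2] for u,v in[(306,62),(453,62),(380,139),(320,20),(433,18),(322,108),(433,112)]]
P=np.array(P); A=np.c_[2*P,np.ones(len(P))]; s=np.linalg.lstsq(A,(P**2).sum(1),rcond=None)[0]
print(s[:2],np.sqrt(s[2]+s[0]**2+s[1]**2),P.round(1).tolist())
E
```

```text
[598.98403901  49.39189283 172.41026994]
[631.25934236 157.07660177] 46.18600454082545 [[584.1, 154.1], [678.5, 165.8], [639.9, 112.2], [589.9, 179.5], [660.3, 189.5], [598.1, 127.2], [672.0, 133.9]]
```

```bash
python3 -m handwheel '{"offset":[[0.003,0.001,0],[0.01,0.004,0],[0.022,0.01,0],[0.037,0.016,0],[0.052,0.022,0],[0.067,0.029,0],[0.081,0.035,0],[0.092,0.04,0],[0.099,0.043,0],[0.103,0.0445,0],[0.103,0.0445,0]],"rotation":[[0,0,0],[0,0,0],[0,0,0],[0,0,0],[0,0,0],[0,0,0],[0,0,0],[0,0,0],[0,0,0],[0,0,0],[0,0,0]]}'
python3 -m handwheel '{"offset":[[0,0,0.003],[0,0,0.01],[0,0,0.018],[0,0,0.025],[0,0,0.03],[0,0,0.033],[0,0,0.0345],[0,0,0.0345]],"rotation":[[0,0,0],[0,0,0],[0,0,0],[0,0,0],[0,0,0],[0,0,0],[0,0,0],[0,0,0]]}'
python3 -m handwheel '{"offset":[[0,0,0.001],[0,0,0.0015],[0,0,0.0015]],"rotation":[[0,0,0],[0,0,0],[0,0,0]]}'
python3 -m handwheel '{"offset":[[0,0,0.0005],[0,0,0.001],[0,0,0.001]],"rotation":[[0,0,0],[0,0,0],[0,0,0]]}'
```

```text
t: 38.52
tcp_pos: [630.5, 157.2, 172.4]
eef_rot: [-180.0, 0.0, 97.0]
force: [-0.3, 0.2, -1.8]
opening: 0.278
gripper_force: 59.0
t: 39.52
tcp_pos: [630.6, 157.2, 138.1]
eef_rot: [180.0, 0.0, 97.0]
force: [0.5, 0.9, -2.0]
opening: 0.28
gripper_force: 59.0
t: 39.9
tcp_pos: [630.5, 157.2, 136.5]
eef_rot: [-180.0, -0.0, 97.0]
force: [-0.0, -0.4, -1.1]
opening: 0.279
gripper_force: 59.0
t: 40.28
tcp_pos: [630.6, 157.2, 135.8]
eef_rot: [180.0, 0.0, 97.0]
force: [-1.5, 0.4, 0.1]
opening: 0.281
gripper_force: 59.1
```

```bash
python3 -m handwheel '{"offset":[[0,0,0],[0,0,0],[0,0,0],[0,0,-0.005],[0,0,-0.015],[0,0,-0.03],[0,0,-0.05],[0,0,-0.075],[0,0,-0.1],[0,0,-0.1]],"rotation":[[0,0,0],[0,0,0],[0,0,0],[0,0,0],[0,0,0],[0,0,0],[0,0,0],[0,0,0],[0,0,0],[0,0,0]]}' 0.05
python3 -m handwheel '{"offset":[[-0.001,-0.01,0],[-0.003,-0.035,0],[-0.006,-0.065,0],[-0.009,-0.095,0],[-0.012,-0.125,0],[-0.015,-0.155,0.01],[-0.017,-0.18,0.02],[-0.019,-0.2,0.03],[-0.019,-0.2075,0.04],[-0.019,-0.2075,0.04]],"rotation":[[0,0,0],[0,0,0],[0,0,0],[0,0,0],[0,0,0],[0,0,0],[0,0,0],[0,0,0],[0,0,0],[0,0,0]]}'
cat > head.py <<'E'
import sys
from h import *
lo,hi=float(sys.argv[1]),float(sys.argv[2])
o,p=wcap(); c=np.array(o["tcp_pos"])
K,M=cam(p); v,u=np.mgrid[:384,:512]
W=((np.stack([u,v,np.ones_like(u)],-1)@np.linalg.inv(K).T)*p["z_map"][...,None]-M[:3,3])@M[:3,:3]
m=(p["z_map"]>0)&(W[...,2]>lo)&(W[...,2]<hi)&(np.hypot(W[...,0]-c[0],W[...,1]-c[1])<32)
a=W[m]; k=(a.max(0)+a.min(0))/2; d=k-c
print("tcp",c.round(1),"n",len(a),"ctr",k.round(1),"size",(a.max(0)-a.min(0)).round(1),"tool dx,dy",(-.122*d[0]+.9925*d[1]).round(1),(.9925*d[0]+.122*d[1]).round(1))
E
python3 head.py 126 150
```

```text
t: 41.52
tcp_pos: [632.3, 157.3, 239.6]
eef_rot: [179.6, 0.0, 97.0]
force: [0.3, -0.8, 0.3]
opening: 0.585
gripper_force: 0.0
t: 42.78
tcp_pos: [425.7, 113.0, 194.0]
eef_rot: [-179.9, -0.0, 97.0]
force: [-0.4, -0.1, 0.0]
opening: 0.583
gripper_force: 0.0
tcp [425.7 113.  194. ] n 1572 ctr [425.6 113.1 133.3] size [30.1 29.  14.5] tool dx,dy 0.1 -0.1
```

```bash
python3 -m handwheel '{"offset":[[0,0,0.015],[0,0,0.035],[0,0,0.055],[0,0,0.075],[0,0,0.09],[0,0,0.099],[0,0,0.1015],[0,0,0.1015]],"rotation":[[0,0,0],[0,0,0],[0,0,0],[0,0,0],[0,0,0],[0,0,0],[0,0,0],[0,0,0]]}'
python3 -m handwheel '{"offset":[[0,0,0],[0,0,0],[0,0,0],[0,0,0],[0,0,0],[0,0,0]],"rotation":[[0,0,0],[0,0,0],[0,0,0],[0,0,0],[0,0,0],[0,0,0]]}' 0.01
python3 -m handwheel '{"offset":[[0,0,-0.002],[0,0,-0.005],[0,0,-0.01],[0,0,-0.02],[0,0,-0.03],[0,0,-0.04],[0,0,-0.045],[0,0,-0.045]],"rotation":[[0,0,0],[0,0,0],[0,0,0],[0,0,0],[0,0,0],[0,0,0],[0,0,0],[0,0,0]]}'
python3 tilt.py
```

```text
t: 43.82
tcp_pos: [427.3, 113.0, 94.3]
eef_rot: [180.0, 0.0, 97.0]
force: [-0.8, -0.3, 0.6]
opening: 0.585
gripper_force: 0.0
t: 44.58
tcp_pos: [427.5, 113.0, 94.7]
eef_rot: [179.9, 0.0, 97.0]
force: [-1.2, -0.9, 5.2]
opening: 0.332
gripper_force: 58.8
t: 45.58
tcp_pos: [427.2, 113.0, 139.4]
eef_rot: [179.9, 0.0, 97.0]
force: [0.7, 0.6, -1.5]
opening: 0.332
gripper_force: 59.0
[427.23074991 112.96479119 139.44989719] [ 0.6685779   0.61985539 -1.47601181]
(150, 28.3, -138.7) (156, 31.8, -81.8) (162, 29.0, -73.6) (168, 26.6, -64.6) (174, 24.4, -56.2) (180, 22.1, -49.8) (186, 19.7, -44.5) (192, 18.2, -36.2) (198, 16.1, -31.2) (204, 14.6, -25.1) (210, 13.3, -18.6) (216, 11.6, -14.0) (222, 11.7, -5.2) (228, 11.4, 2.0) (234, 11.8, 10.0) (240, 12.7, 18.6) (246, 14.0, 27.2) (252, 15.3, 35.1) (258, 14.1, 37.4) (264, 13.3, 40.3) (270, 11.1, 40.6) (276, 9.6, 41.9) (282, 7.9, 42.8) (288, 6.6, 44.5) (294, 3.9, 43.8) (300, 2.2, 44.8) (306, 0.4, 45.6) (312, -2.6, 44.6) (318, -5.5, 43.9) (324, -8.1, 43.6) (330, -13.0, 40.5) (336, -161.0, -138.8)
```

```bash
python3 -m handwheel '{"offset":[[-0.003,0.002,0],[-0.01,0.008,0],[-0.023,0.018,0],[-0.039,0.031,0],[-0.057,0.045,0],[-0.076,0.06,0],[-0.095,0.075,0],[-0.114,0.089,0],[-0.132,0.103,0],[-0.147,0.115,0],[-0.158,0.124,0],[-0.164,0.129,0]],"rotation":[[0,0,0],[0,0,0],[0,0,0],[0,0,0],[0,0,0],[0,0,0],[0,0,0],[0,0,0],[0,0,0],[0,0,0],[0,0,0],[0,0,0]]}'
python3 -m handwheel '{"offset":[[0,0.0005,0],[0,0.0005,0.004],[0,0.0005,0.012],[0,0.0005,0.02],[0,0.0005,0.028],[0,0.0005,0.035],[0,0.0005,0.039],[0,0.0005,0.0395],[0,0.0005,0.0395]],"rotation":[[0,0,0],[0,0,0],[0,0,0],[0,0,0],[0,0,0],[0,0,0],[0,0,0],[0,0,0],[0,0,0]]}'
python3 tilt.py
```

```text
t: 47.12
tcp_pos: [575.6, -35.1, 138.7]
eef_rot: [-180.0, -0.0, 97.0]
force: [0.1, -0.7, -2.3]
opening: 0.332
gripper_force: 59.1
t: 48.25
tcp_pos: [575.7, -34.0, 99.7]
eef_rot: [180.0, 0.0, 97.0]
force: [-0.4, 0.2, -1.3]
opening: 0.325
gripper_force: 59.1
[575.67909745 -34.02088048  99.68146231] [-0.37288242  0.24912155 -1.28154866]
(150, 33.2, -102.1) (156, 31.7, -82.0) (162, 29.0, -73.5) (168, 26.6, -64.9) (174, 24.3, -56.8) (180, 22.0, -50.1) (186, 20.1, -42.9) (192, 18.1, -36.8) (198, 16.4, -30.2) (204, 14.8, -24.3) (210, 12.8, -20.2) (216, 11.5, -14.3) (222, 11.3, -6.3) (228, 11.5, 2.1) (234, 11.1, 8.5) (240, 12.4, 17.9) (246, 13.6, 26.4) (252, 14.3, 33.0) (258, 13.3, 35.9) (264, 12.6, 39.0) (270, 11.6, 41.4) (276, 9.8, 42.2) (282, 7.8, 42.8) (288, 6.3, 44.1) (294, 4.2, 44.3) (300, 2.3, 44.9) (306, 0.3, 45.4) (312, -2.0, 45.5) (318, -5.2, 44.3) (324, -8.1, 43.6) (330, -13.1, 40.4) (336, -127.2, -97.1)
```

```bash
python3 -m handwheel '{"offset":[[-0.002,0,0],[-0.008,0,0],[-0.018,0,0],[-0.03,0,0],[-0.044,0,0],[-0.058,0,0],[-0.072,0,0],[-0.086,0,0],[-0.1,0,0],[-0.113,0,0],[-0.125,0,0],[-0.136,0,0]],"rotation":[[0,0,0],[0,0,0],[0,0,0],[0,0,0],[0,0,0],[0,0,0],[0,0,0],[0,0,0],[0,0,0],[0,0,0],[0,0,0],[0,0,0]]}'
python3 -m handwheel '{"offset":[[-0.008,0,0],[-0.013,0,0],[-0.0155,0,0],[-0.0155,0,0],[-0.0155,0,0.001],[-0.0155,0,0.0025],[-0.0155,0,0.0035],[-0.0155,0,0.0035]],"rotation":[[0,0,0],[0,0,0],[0,0,0],[0,0,0],[0,0,0],[0,0,0],[0,0,0],[0,0,0]]}'
python3 -m handwheel '{"offset":[[0,0,0.0008],[0,0,0.0008]],"rotation":[[0,0,0],[0,0,0]]}'
python3 tilt.py
```

```text
t: 49.8
tcp_pos: [592.2, -169.7, 99.4]
eef_rot: [180.0, -0.0, 97.0]
force: [-0.3, -0.5, -1.3]
opening: 0.33
gripper_force: 59.1
t: 50.8
tcp_pos: [594.0, -184.3, 95.9]
eef_rot: [180.0, 0.0, 97.0]
force: [-0.2, 0.4, -1.6]
opening: 0.329
gripper_force: 59.1
t: 51.05
tcp_pos: [594.3, -184.6, 95.9]
eef_rot: [180.0, 0.0, 97.0]
force: [-1.2, 0.7, 4.0]
opening: 0.332
gripper_force: 59.4
[ 594.28697279 -184.62242142   95.87370621] [-1.24080057  0.70913342  4.00550045]
(150, 34.2, -93.8) (156, 31.8, -81.5) (162, 29.1, -72.7) (168, 26.6, -64.6) (174, 24.3, -56.8) (180, 22.4, -48.3) (186, 20.2, -42.3) (192, 18.1, -36.8) (198, 16.3, -30.5) (204, 14.9, -24.1) (210, 12.9, -19.7) (216, 12.0, -12.9) (222, 11.3, -6.3) (228, 11.0, 1.0) (234, 11.8, 10.0) (240, 12.9, 19.0) (246, 13.9, 26.9) (252, 14.5, 33.6) (258, 13.7, 36.6) (264, 12.8, 39.4) (270, 11.3, 40.9) (276, 9.8, 42.2) (282, 8.2, 43.4) (288, 6.2, 43.8) (294, 4.6, 44.9) (300, 1.7, 44.0) (306, -0.3, 44.5) (312, -1.8, 45.6) (318, -5.0, 44.6) (324, -8.3, 43.4) (330, -12.3, 41.4) (336, -124.5, -93.6)
```

```bash
python3 -m handwheel '{"offset":[[0,0,0],[0,0,0],[0,0,0],[0,0,-0.005],[0,0,-0.015],[0,0,-0.03],[0,0,-0.05],[0,0,-0.075],[0,0,-0.1],[0,0,-0.1]],"rotation":[[0,0,0],[0,0,0],[0,0,0],[0,0,0],[0,0,0],[0,0,0],[0,0,0],[0,0,0],[0,0,0],[0,0,0]]}' 0.05
python3 head.py 126 150
python3 -m handwheel '{"offset":[[0.03,-0.01,0],[0.07,-0.022,0],[0.11,-0.034,0],[0.15,-0.047,0],[0.19,-0.059,0],[0.23,-0.072,0],[0.27,-0.084,0],[0.31,-0.097,0],[0.35,-0.109,0],[0.385,-0.12,0],[0.408,-0.129,0],[0.408,-0.129,0]],"rotation":[[0,0,0],[0,0,0],[0,0,0],[0,0,0],[0,0,0],[0,0,0],[0,0,0],[0,0,0],[0,0,0],[0,0,0],[0,0,0],[0,0,0]]}'
python3 head.py 116 130
```

```text
t: 52.35
tcp_pos: [595.8, -185.3, 199.1]
eef_rot: [179.7, 0.2, 97.0]
force: [-0.5, 0.1, -0.3]
opening: 0.586
gripper_force: 0.0
tcp [ 595.8 -185.3  199.1] n 1523 ctr [ 592.4 -184.   133.8] size [30.1 28.5 15.4] tool dx,dy 1.7 -3.2
t: 53.9
tcp_pos: [414.7, 205.7, 194.0]
eef_rot: [-179.9, 0.0, 97.2]
force: [-0.6, -1.1, -0.6]
opening: 0.586
gripper_force: 0.0
tcp [414.7 205.7 194. ] n 1519 ctr [416.  204.6 119.3] size [31.1 31.1  6.4] tool dx,dy -1.2 1.2
```

```bash
python3 -m handwheel '{"offset":[[0,0.001,0.015],[0,0.001,0.035],[0,0.001,0.055],[0,0.001,0.075],[0,0.001,0.09],[0,0.001,0.099],[0,0.001,0.101],[0,0.001,0.101]],"rotation":[[0,0,0],[0,0,0],[0,0,0],[0,0,0],[0,0,0],[0,0,0],[0,0,0],[0,0,0]]}'
python3 -m handwheel '{"offset":[[0,0,0],[0,0,0],[0,0,0],[0,0,0],[0,0,0],[0,0,0]],"rotation":[[0,0,0],[0,0,0],[0,0,0],[0,0,0],[0,0,0],[0,0,0]]}' 0.01
python3 -m handwheel '{"offset":[[0,0,-0.002],[0,0,-0.005],[0,0,-0.01],[0,0,-0.02],[0,0,-0.03],[0,0,-0.04],[0,0,-0.045],[0,0,-0.045]],"rotation":[[0,0,0],[0,0,0],[0,0,0],[0,0,0],[0,0,0],[0,0,0],[0,0,0],[0,0,0]]}'
python3 tilt.py
```

```text
t: 54.95
tcp_pos: [417.5, 205.0, 94.5]
eef_rot: [180.0, -0.0, 97.0]
force: [-0.6, -0.1, 0.6]
opening: 0.587
gripper_force: 0.0
t: 55.7
tcp_pos: [417.5, 205.1, 95.0]
eef_rot: [179.9, -0.0, 97.0]
force: [-2.7, -0.4, 5.3]
opening: 0.352
gripper_force: 59.3
t: 56.7
tcp_pos: [417.4, 205.0, 139.7]
eef_rot: [179.9, -0.0, 97.0]
force: [-0.7, 0.2, -1.9]
opening: 0.352
gripper_force: 59.3
[417.41284972 205.04022824 139.65421943] [-0.73448714  0.21252803 -1.92895701]
(150, 28.1, -139.9) (156, 31.6, -83.0) (162, 29.0, -73.3) (168, 26.4, -65.7) (174, 24.2, -57.3) (180, 22.1, -49.7) (186, 19.7, -44.4) (192, 18.6, -35.0) (198, 16.5, -29.8) (204, 15.1, -23.3) (210, 12.9, -19.9) (216, 11.7, -13.9) (222, 15.2, 4.4) (228, 15.3, 11.9) (234, 15.0, 17.9) (240, 15.0, 24.0) (246, 13.4, 26.0) (252, 11.0, 26.3) (258, 8.1, 25.4) (264, 5.8, 26.1) (270, 2.7, 25.0) (276, 0.7, 26.3) (282, -2.2, 25.8) (288, -5.2, 25.4) (294, -7.7, 25.7) (300, -10.0, 26.3) (306, -13.0, 26.0) (312, -132.9, -138.9) (318, -140.1, -139.3) (324, -139.1, -128.7) (330, -143.2, -125.3) (336, -163.0, -141.3)
```

```bash
python3 -m handwheel '{"offset":[[-0.004,0.002,0],[-0.015,0.007,0],[-0.032,0.015,0],[-0.052,0.025,0],[-0.074,0.036,0],[-0.096,0.046,0],[-0.118,0.057,0],[-0.14,0.067,0],[-0.162,0.078,0],[-0.184,0.089,0],[-0.205,0.099,0],[-0.223,0.107,0]],"rotation":[[0,0,0],[0,0,0],[0,0,0],[0,0,0],[0,0,0],[0,0,0],[0,0,0],[0,0,0],[0,0,0],[0,0,0],[0,0,0],[0,0,0]]}'
python3 -m handwheel '{"offset":[[-0.014,0.007,0],[-0.024,0.012,0],[-0.031,0.015,0],[-0.0345,0.017,0],[-0.0345,0.017,0.004],[-0.0345,0.017,0.012],[-0.0345,0.017,0.02],[-0.0345,0.017,0.028],[-0.0345,0.017,0.035],[-0.0345,0.017,0.0385],[-0.0345,0.017,0.0395],[-0.0345,0.017,0.0395]],"rotation":[[0,0,0],[0,0,0],[0,0,0],[0,0,0],[0,0,0],[0,0,0],[0,0,0],[0,0,0],[0,0,0],[0,0,0],[0,0,0],[0,0,0]]}'
```

```text
t: 58.25
tcp_pos: [551.3, -4.7, 139.1]
eef_rot: [-180.0, -0.0, 97.0]
force: [-0.2, 0.1, -2.3]
opening: 0.351
gripper_force: 59.3
t: 59.75
tcp_pos: [571.8, -35.5, 99.8]
eef_rot: [180.0, 0.0, 97.0]
force: [-0.6, -0.2, -1.7]
opening: 0.35
gripper_force: 59.3
```

```bash
python3 -m handwheel '{"offset":[[-0.002,0,0],[-0.007,0,0],[-0.015,0,0],[-0.024,0,0],[-0.033,0,0],[-0.042,0,0],[-0.051,0,0],[-0.06,0,0],[-0.068,0,0],[-0.074,0,0],[-0.078,0,0],[-0.078,0,0]],"rotation":[[0,0,0],[0,0,0],[0,0,0],[0,0,0],[0,0,0],[0,0,0],[0,0,0],[0,0,0],[0,0,0],[0,0,0],[0,0,0],[0,0,0]]}'
python3 -m handwheel '{"offset":[[0,0,0.001],[0,0,0.0025],[0,0,0.0035],[0,0,0.0035]],"rotation":[[0,0,0],[0,0,0],[0,0,0],[0,0,0]]}'
python3 -m handwheel '{"offset":[[0,0,0.0008],[0,0,0.0008]],"rotation":[[0,0,0],[0,0,0]]}'
python3 tilt.py
```

```text
t: 61.25
tcp_pos: [581.1, -113.0, 99.6]
eef_rot: [-180.0, -0.0, 97.0]
force: [-0.5, -0.1, -1.7]
opening: 0.35
gripper_force: 59.3
t: 61.75
tcp_pos: [581.2, -112.8, 96.1]
eef_rot: [180.0, -0.0, 97.0]
force: [-1.3, 0.8, -1.4]
opening: 0.35
gripper_force: 59.4
t: 62.0
tcp_pos: [581.3, -113.0, 96.0]
eef_rot: [180.0, 0.0, 97.0]
force: [-3.2, 0.8, 4.5]
opening: 0.353
gripper_force: 59.9
[ 581.2927442  -113.03306668   96.01442333] [-3.22747573  0.78440153  4.50803777]
(150, 34.3, -93.9) (156, 31.7, -82.0) (162, 28.9, -73.8) (168, 26.6, -64.9) (174, 24.4, -56.3) (180, 22.0, -50.3) (186, 20.0, -43.2) (192, 18.0, -36.9) (198, 16.3, -30.7) (204, 14.7, -24.6) (210, 12.7, -20.5) (216, 12.0, -12.9) (222, 15.4, 4.7) (228, 15.7, 12.9) (234, 15.1, 18.0) (240, 15.1, 24.2) (246, 12.9, 24.8) (252, 11.1, 26.5) (258, 8.0, 25.3) (264, 5.2, 24.9) (270, 3.9, 27.3) (276, 0.8, 26.4) (282, -1.8, 26.4) (288, -4.0, 27.3) (294, -7.8, 25.5) (300, -10.4, 25.7) (306, -12.7, 26.5) (312, -55.6, -30.0) (318, -57.1, -26.3) (324, -59.0, -23.3) (330, -59.3, -18.4) (336, -61.0, -15.5)
```

Release and retreat upwards, then move clear and compare with the first top view.

```bash
python3 -m handwheel '{"offset":[[0,0,0],[0,0,0],[0,0,0],[0,0,-0.005],[0,0,-0.015],[0,0,-0.03],[0,0,-0.055],[0,0,-0.085],[0,0,-0.12],[0,0,-0.16],[0,0,-0.2],[0,0,-0.2]],"rotation":[[0,0,0],[0,0,0],[0,0,0],[0,0,0],[0,0,0],[0,0,0],[0,0,0],[0,0,0],[0,0,0],[0,0,0],[0,0,0],[0,0,0]]}' 0.05
python3 -m handwheel '{"offset":[[-0.02,-0.03,0],[-0.04,-0.06,0],[-0.06,-0.1,0],[-0.08,-0.14,0],[-0.1,-0.18,0],[-0.12,-0.21,0],[-0.14,-0.23,0],[-0.16,-0.24,0],[-0.17,-0.24,0],[-0.17,-0.24,0],[-0.17,-0.24,0]],"rotation":[[0,0,0],[0,0,0],[0,0,0],[0,0,0],[0,0,0],[0,0,0],[0,0,0],[0,0,0],[0,0,0],[0,0,0],[0,0,0]]}'
python3 - <<'E'
from h import *
p=eyes.capture("top"); save(p,"end.png",(125,120,230,120),3.4)
K,M=cam(p); v,u=np.mgrid[:384,:512]; z=p["z_map"]
W=((np.stack([u,v,np.ones_like(u)],-1)@np.linalg.inv(K).T)*z[...,None]-M[:3,3])@M[:3,:3]
m=((z>0)&(v>125)&(v<235)&(u>135)&(u<350)&(W[...,2]>106)&(W[...,2]<195)).astype(np.uint8)
n,l,s,c=cv2.connectedComponentsWithStats(m)
for i in range(1,n):
    if s[i,4]>20: a=W[l==i]; print("head",c[i].round(1),s[i,4],"med",np.median(a,0).round(1),"zmax",a[:,2].max().round(1))
E
```

```text
t: 63.55
tcp_pos: [583.1, -113.6, 301.3]
eef_rot: [179.5, 0.3, 97.0]
force: [0.5, 1.2, -0.8]
opening: 0.588
gripper_force: 0.0
t: 64.92
tcp_pos: [364.1, -310.2, 295.2]
eef_rot: [-180.0, -0.0, 97.1]
force: [0.1, -0.2, 0.1]
opening: 0.583
gripper_force: 0.0
head [166.4 142.9] 178 med [623.7 150.7 156.8] zmax 184.7
head [293.4 159. ] 102 med [ 589.3 -184.8  138.5] zmax 144.6
head [266.6 164.1] 116 med [ 577.9 -115.7  122.6] zmax 130.6
head [325.7 190.6] 43 med [ 509.1 -274.3  118.4] zmax 123.7
head [297.9 194.1] 139 med [ 496.4 -198.7  126.1] zmax 135.3
head [270.2 195.4] 81 med [ 491.4 -124.5  131.1] zmax 159.0
```

View pics/end.png

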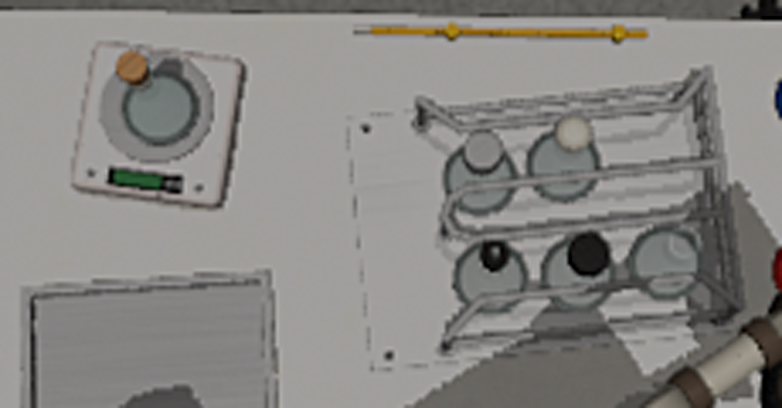

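The final view matches the first one. The plug (574,132) and cap (482,150) are back within about 4 mm, and the near lane is unchanged. The corked flask's foot at (161,106) is about 3 mm from the pan centre at (157,107).

```bash
python3 -c "
from plant import ticket; print(ticket.close_job())"
```

```text
the job is handed in; nothing more can be done
None
```

The job is handed in at about 65 s: the corked flask stands on the balance pan about 3 mm off centre and the other five are back within about 4 mm of their starts, but the plug flask tilted to an estimated 27–29° (limit about 30°) while being slid out, and no verdict was returned.

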